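# Load and seal the tissue vacuum chamber

## Robot

A 6-joint arm with a two-finger parallel gripper is mounted at the origin on the work surface. World frame = base frame: x ahead of the robot, y to its left, z up, the work surface at z = 0. Lengths are in mm, angles in rad, forces in N, time in s.
With the tool pointing down it reaches from about 275 to 850 mm from the base axis. Payload 5.2 kg.
Tool frame: the origin (TCP) lies between the finger pads; the fingertips stand 14 mm ahead of it and the grasp point (between the pads) lies 5 mm behind it; z points along the fingers, y is the line along which they close (so a half turn about z gives the same grasp; the last joint's range is limited). The gripper opens to 85 mm and grips with 20 to 120 N. Pads are 22 mm wide; open, the fingers measure 114 mm over their backs; the gripper's body (76 mm by 85 mm) begins 54 mm behind the grasp point. The pads swing forward as they close: fully open they stand 13 mm farther back than shut.
Start: joints at [-1.446, 0.259, 1.535, -0, 1.348, -0.203], TCP at [177.099, -520.712, 245.31] pointing down, gripper open.
Joint ranges: [-3.14, 3.14], [-0.91, 2.08], [0.19, 2.58], [-1.22, 4.36], [0.22, 2.71], [-3.12, 3.12]. Speed limits (rad/s): [2.57, 2.57, 3.14, 3.14, 3.14, 3.14].

## Interface

Orientations are given as a unit quaternion [x, y, z, w].
In Python, from workcell import get_state, snapshot, calibration, finish_job gives the robot as it stands. The module is installed in compiled form; this text tells all that it offers.
- The arm moves only by the shell command python3 -m inch 'ROWS' [OPENING] [FORCE]. ROWS is JSON, a list of rows, each an object of numbers: "dx", "dy", "dz": the shift along the tool's x, y, z in m; "wx", "wy", "wz": the turn, a rotation vector about the tool's x, y, z in rad. In form: [{"dx": .., "dy": .., "dz": .., "wx": .., "wy": .., "wz": ..}, ...]. A call has 1 to 5 rows; each row shifts and turns the commanded pose from where the row before left it, along the tool's axes as they then stand; what a row does not reach is not made up. A row lasts 1/12 s, in which the tool goes at most 41.7 mm and 7.16 degrees, less where a joint would pass 70% of its speed; a pose out of reach is approached as far as the arm can. A call is refused whole if a number of a shift passes 0.0417 or a number of a turn 0.125, either way. A call with a gripper value outside its range is refused whole. OPENING is the closure in counts, from 0 (fully open) to 255 (shut), set as the call begins (- or left out, the last holds). The fingers move at their own pace and stop on an object; FORCE is the grip in N (left out, the last holds). Time passes only in rows, so rows that do not move let the fingers close. It gives the time, the measured TCP pose, the force, the opening and the grip force at its end, in the units of the state.
- get_state(): the state, without advancing time (a new reading comes with each control period).
- snapshot(name): name is "scene" or "top" or "wrist"; returns (picture, depth): 400x640x3 uint8, blue, green, red; 400x640 float32, mm along the optical axis (not along the pixel's ray), 0 where there is no reading.
- calibration(name): a dict with "fx", "fy", "cx", "cy" (pixels), "R" (3x3) and "t" (3): a world point X has camera coordinates R X + t. Camera axes: x right, y down, z forward; pixel columns grow to the right and rows downward; lengths in mm; the calibration is good to about 2 mm. A picture is of the moment at which its call begins: read the wrist's pose just before it. calibration takes no time and is no camera call; for the wrist camera it gives the pose at the moment of the call.
- finish_job(): hands the job in; it is judged then, once.
The state is a dict: "t": time; "q": joint angles; "qvel": joint speeds; "joint_torque": joint torques, N m; "tool_pos": TCP position; "ee_rot": TCP orientation; "contact_force": force on the tool from outside, world axes, zero at the start; "wrist_torque": the same for the moment, N m; "width": opening from 0.0 (shut) to 1.0 (fully open); "grip_force": force on a finger pad.
Only numpy, scipy, OpenCV 4.12 (cv2) and the standard library are available. Lean on these libraries where they do the work, as an engineer would, in place of code of your own. Each camera call takes 0.05 s, during which the arm holds its last target. There are 200 camera calls.

## Task

Lay every white tissue cassette on the bench flat in the open vacuum chamber, then close it with the cover plate: tuck the cover's thin tongue under the retaining lip with its opposite edge tilted up, then lower that edge fully home. Then tighten the four clamp screws clockwise, crisscross and in two passes: first every screw about half way (opposite corners one after the other, then the other two), then again in crisscross order every screw to its stop; do not turn any screw before the cover is home, and leave the other things on the bench alone.

Things in the scene. Friction and masses are not known exactly. Their poses are not given: they have to be found in the camera images.
- chamber: Aluminium vacuum chamber fixed to the bench, 185 x 196 mm. Origin: underside, below the cavity's centre; +x points to the lip side (roughly away from the robot; yaw varies), z up. Flat rim at z = 34 mm; clamp screws at x = +-52, y = +-82 mm, 78 mm high. The seated cover has its origin at (0, 0, 34) mm here and the chamber's axes, with 3 mm play each way in x, 4 mm in y.
- cavity_floor (a point): Centre of the floor of the chamber's open cavity, at (0, 0, 8) mm in the chamber's frame; axes as the chamber's. The cavity is 116 (x) x 96 (y) mm and 26 mm deep to the rim.
- lip_edge (a point): Lower edge of the steel retaining lip, mid-length, at (64, 0, 45) mm in the chamber's frame; axes as the chamber's. The lip is 110 mm long in y, overhangs x = 64 to 79 mm, underside 11 mm above the rim, top at z = 51 mm; a back wall stands below it at x = 79 mm.
- curb_top (a point): Top inner edge of the curb opposite the lip, at (-73, 0, 42) mm in the chamber's frame, 8 mm above the rim, 10 mm thick, 100 mm long. Two side guides (60 mm long, 6 mm above the rim) have inner faces at y = +-64 mm of the chamber.
- cover: Loose aluminium cover, 0.4 kg, flat on the bench. Origin on its underside. Plate 8 mm thick, x = -70 to 58 mm, y = +-60 mm; a thin tongue (5 mm thick, underside level with the plate's, 100 mm wide) runs on to x = 76 mm. Black fin handle at the origin: 14 mm thick (x), 56 mm long (y), z = 8 to 40 mm.
- tongue_tip (a point): Lower edge of the cover's tongue, mid-width, at (76, 0, 0) mm in the cover's frame; axes as the cover's. Tilted about 0.2 rad, tongue down, it slides freely under the lip; lowered flat, the cover then drops between curb and back wall.
- cassette1: Loose white plastic tissue cassette, 28 (x) x 40 (y) x 12 (z) mm, 30 g, origin at the centre of its underside, lying flat on the bench. One to three are present; an absent one reads None.
- cassette2: Loose white plastic tissue cassette, 28 (x) x 40 (y) x 12 (z) mm, 30 g, origin at the centre of its underside, lying flat on the bench. One to three are present; an absent one reads None.
- cassette3: Loose white plastic tissue cassette, 28 (x) x 40 (y) x 12 (z) mm, 30 g, origin at the centre of its underside, lying flat on the bench. One to three are present; an absent one reads None.
- screw_nl (a joint): Turn of the near-left (-x, +y) clamp screw, seen in the chamber's frame, rad: 0 is fully slack, it grows clockwise seen from above, 2.4 is the stop (tight); half way is 1.2. Starts at 0 to 0.25. Stiff with friction (about 0.06 N m), stays where it is left and does not move up or down.
- top_nl (a point): Top of the near-left (-x, +y) clamp screw, on its axis, 78 mm over the bench; turns with it. x axis: along its black wing bar (30 mm long, 11 thick, 28 high, hanging down from this point) and the steel toe 28 to 34 mm below, reaching 34 mm to +x. Slack, the toe points away from the cover; tight, over the cover's edge, 2 mm above it.
- screw_fr (a joint): Turn of the far-right (+x, -y) clamp screw, seen in the chamber's frame, rad: 0 is fully slack, it grows clockwise seen from above, 2.4 is the stop (tight); half way is 1.2. Starts at 0 to 0.25. Stiff with friction (about 0.06 N m), stays where it is left and does not move up or down.
- top_fr (a point): Top of the far-right (+x, -y) clamp screw, on its axis, 78 mm over the bench; turns with it. x axis: along its black wing bar (30 mm long, 11 thick, 28 high, hanging down from this point) and the steel toe 28 to 34 mm below, reaching 34 mm to +x. Slack, the toe points away from the cover; tight, over the cover's edge, 2 mm above it.
- screw_nr (a joint): Turn of the near-right (-x, -y) clamp screw, seen in the chamber's frame, rad: 0 is fully slack, it grows clockwise seen from above, 2.4 is the stop (tight); half way is 1.2. Starts at 0 to 0.25. Stiff with friction (about 0.06 N m), stays where it is left and does not move up or down.
- top_nr (a point): Top of the near-right (-x, -y) clamp screw, on its axis, 78 mm over the bench; turns with it. x axis: along its black wing bar (30 mm long, 11 thick, 28 high, hanging down from this point) and the steel toe 28 to 34 mm below, reaching 34 mm to +x. Slack, the toe points away from the cover; tight, over the cover's edge, 2 mm above it.
- screw_fl (a joint): Turn of the far-left (+x, +y) clamp screw, seen in the chamber's frame, rad: 0 is fully slack, it grows clockwise seen from above, 2.4 is the stop (tight); half way is 1.2. Starts at 0 to 0.25. Stiff with friction (about 0.06 N m), stays where it is left and does not move up or down.
- top_fl (a point): Top of the far-left (+x, +y) clamp screw, on its axis, 78 mm over the bench; turns with it. x axis: along its black wing bar (30 mm long, 11 thick, 28 high, hanging down from this point) and the steel toe 28 to 34 mm below, reaching 34 mm to +x. Slack, the toe points away from the cover; tight, over the cover's edge, 2 mm above it.
- jar1: Bystander to be left alone: small clear specimen jar with white cap, 44 mm across, 60 mm high; origin at the centre of its underside.
- jar2: Bystander to be left alone: second such jar; origin at the centre of its underside.
- beaker: Bystander to be left alone: glass beaker 64 mm across, 80 mm high; origin at the centre of its underside.
- slidebox: Bystander to be left alone: flat blue slide box 90 x 160 x 32 mm; origin at the centre of its underside.
- dish: Bystander to be left alone: clear dish 90 mm across, 16 mm high; origin at the centre of its underside.
- reagent: Bystander to be left alone: amber bottle 60 mm across, 130 mm high; origin at the centre of its underside.
There are look-alikes about, which are no part of the job. What is shaped like the cassette3 but brown is not meant.

How it is judged:
By the outcome, as a careful person would: the job done as asked, in the order asked, and still so for the second after the job is handed in, with the robot touching nothing.
Of cassette1, cassette2, cassette3 only 1 to 3 are there at a start; the rules pass over those that are not, and their reading is None.
At some moment in a run one of cassette1, cassette2, cassette3 may be knocked a few centimetres aside while the robot is not near it.
Once in a run the grip may slacken for a moment while it holds something.
It also fails if it takes over 210 s, if anything falls off the work surface, if the arm or the gripper's body presses on something with over 40 N, if the wrist force passes 120 N, or if a joint passes its speed limit or range.

## Working session

There is one attempt and no reset: what is moved stays moved. The work goes in short steps, Python scripts to look and compute and a shell command to move; the robot and the scene stay as the last step left them, time stands still between calls to the robot, and variables do not carry over. Pictures are saved under pics/ and viewed, at most 14 in all, crops included, and the job is handed in when it is done.

```bash
mkdir -p pics; ls
cat > h.py <<'E'
import numpy as np, cv2
from scipy.spatial.transform import Rotation as R
from workcell import get_state, snapshot, calibration, finish_job
def snap(n,f=None):
    c=calibration(n); im,d=snapshot(n)
    if f: cv2.imwrite('pics/'+f,im)
    np.savez('last_%s.npz'%n,im=im,d=d,**{k:np.array(v) for k,v in c.items()})
    return im,d,c
def load(n):
    z=np.load('last_%s.npz'%n); return z['im'],z['d'],z
def pts(d,c):
    v,u=np.mgrid[:d.shape[0],:d.shape[1]]
    P=np.stack([(u-c['cx'])/c['fx']*d,(v-c['cy'])/c['fy']*d,d],-1)
    return (P-c['t'])@c['R']
def proj(X,c):
    p=np.atleast_2d(X)@np.array(c['R']).T+c['t']; return np.c_[c['fx']*p[:,0]/p[:,2]+c['cx'],c['fy']*p[:,1]/p[:,2]+c['cy']]
def st():
    s=get_state(); r=R.from_quat(s['ee_rot']).as_matrix()
    print('t',round(s['t'],2),'p',np.round(s['tool_pos'],1),'F',np.round(s['contact_force'],1),'w',round(s['width'],3),'g',round(s['grip_force'],1)); print(np.round(r,3).tolist(),'q',np.round(s['q'],2))
    return s,r
E
python3 - <<'E'
from h import *
st()
for n in('top','scene'):
    im,d,c=snap(n,n+'0.png'); print(n,np.round(-np.array(c['R']).T@c['t']),np.round(c['R'],2).tolist(),c['fx'],(d==0).mean())
E
```

```text
pics
t 0.0 p [ 177.  -520.2  244.5] F [-0.4 -0.1 -0.4] w 0.998 g 0.0
[[0.947, 0.322, -0.0], [0.322, -0.947, 0.002], [0.0, -0.002, -1.0]] q [-1.45  0.26  1.54 -0.    1.35 -0.2 ]
top [ 410.   22. 1233.] [[0.02, -1.0, 0.01], [-0.99, -0.02, -0.13], [0.13, -0.01, -0.99]] 436.44612828525624 0.00400390625
scene [971. 503. 872.] [[-0.75, 0.66, -0.01], [0.52, 0.57, -0.64], [-0.42, -0.49, -0.77]] 365.9552798438435 0.00390234375
```

View pics/top0.png

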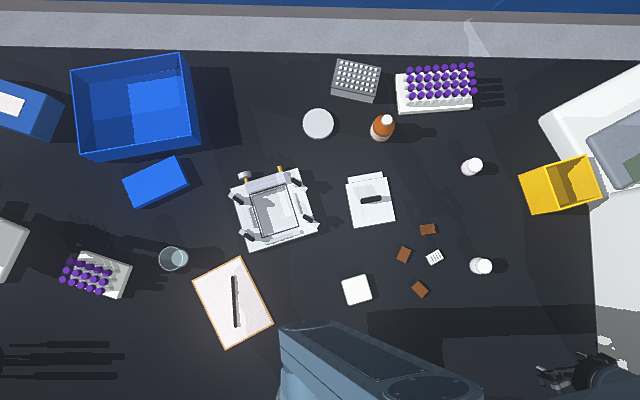

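View pics/scene0.png

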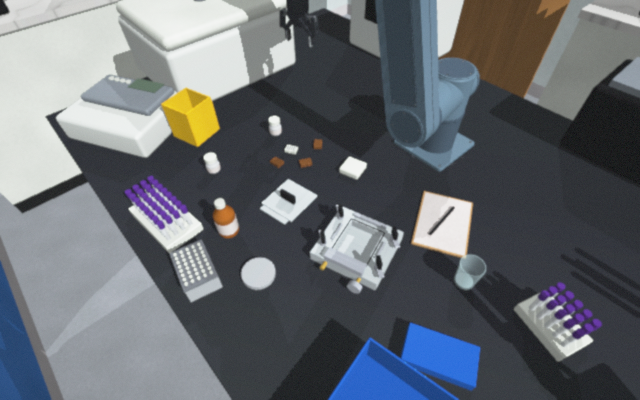

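Run:
```python
from h import *
im,d,c=load('top'); P=pts(d,c)
for n,(u,v) in dict(cass=(434,257),br1=(428,230),br2=(404,254),br3=(420,289),square=(356,290),cov=(385,215),handle=(371,200),chamfloor=(272,212),j1=(473,166),j2=(481,265),amb=(383,125)).items(): print(n,np.round(P[v,u],1))
hsv=cv2.cvtColor(im,cv2.COLOR_BGR2HSV)
m=((hsv[...,2]>150)&(hsv[...,1]<60)).astype(np.uint8)
n,l,s,ce=cv2.connectedComponentsWithStats(m)
for i in range(1,n):
    if s[i,4]>60 and 200<ce[i][0]<520 and 130<ce[i][1]<320:
        q=P[l==i]; z=np.median(q[:,2]); r=cv2.minAreaRect(q[:,:2].astype(np.float32)); print(np.round(ce[i]),s[i,4],'z',round(z,1),np.round(r[0],1),np.round(r[1],1),round(r[2],1))
a=cv2.resize(im[160:310,220:460],None,fx=3.3,fy=3.3,interpolation=cv2.INTER_CUBIC); cv2.imwrite('pics/crop1.png',a)
```

```text
cass [ 400.2 -314.8   12.9]
br1 [ 474.7 -299.2   13.5]
br2 [ 407.1 -231.4   12.3]
br3 [ 312.4 -274.8   11.2]
square [307.8 -97.7  18.9]
cov [ 515.4 -180.     5.9]
handle [ 553.5 -136.2   37.7]
chamfloor [518.9 139.4   0.9]
j1 [ 649.7 -413.7   61.3]
j2 [ 381.4 -427.3   59.8]
amb [ 747.9 -159.5  104.3]
[374. 134.] 62 z 37.7 [ 745.6 -143.7] [44.9 10.4] 27.7
[471. 166.] 281 z 55.6 [ 549.6 -210.1] [ 41.6 539.6] 26.8
[273. 210.] 4246 z 31.8 [502.3 128.8] [243.  221.5] 18.7
[369. 199.] 1992 z 6.1 [535.2 -73.6] [161.6 269.6] 21.7
[434. 257.] 157 z 9.8 [ 401.  -317.3] [28.3 40.6] 30.4
[232. 302.] 3688 z 5.4 [315.  158.1] [202.  330.5] 28.7
[480. 266.] 297 z 55.7 [ 383.8 -226.5] [497.9  41.4] 88.7
[356. 289.] 659 z 19.9 [355.  -67.1] [192.6  82.4] 35.0
```

View pics/crop1.png

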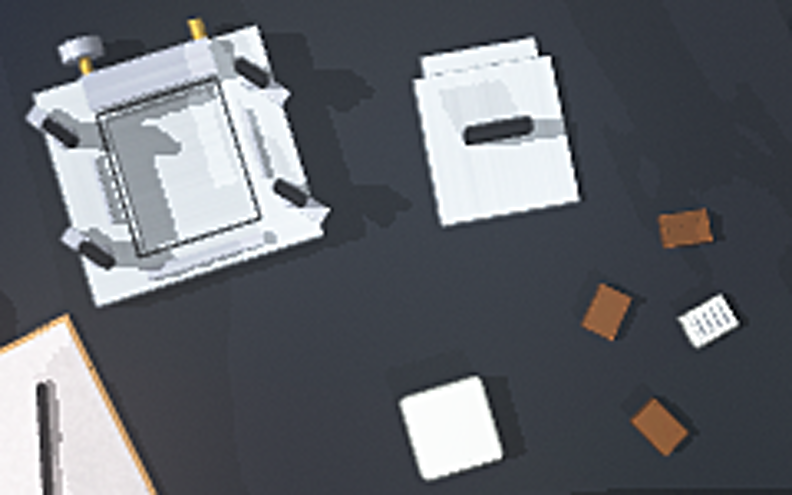

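```bash
python3 -m inch '[{"dx":0.0346,"dy":-0.0151,"wz":-0.1},{"dx":0.0346,"dy":-0.0151},{"dx":0.0346,"dy":-0.0151},{"dx":0.0346,"dy":-0.0151},{"dx":0.0346,"dy":-0.0151}]' 0 40
python3 -m inch '[{"dx":0.0346,"dy":-0.0151},{"dx":0.0346,"dy":-0.0151},{"dx":0.0346,"dy":-0.0151},{"dx":0},{"dx":0}]'
python3 - <<'E'
from h import *
st(); im,d,c=snap('wrist','w1.png'); print(np.round(-np.array(c['R']).T@c['t']),np.round(c['R'],2).tolist(),c['fx'],proj([[400,-315,12],[177,-520,0]],c))
E
```

```text
t 0.1 p [ 177.  -520.2  244.6] F [ 0.2  1.1 -0.7] w 1.002 g 0.0
[[0.947, 0.322, -0.0], [0.322, -0.947, 0.002], [0.0, -0.002, -1.0]] q [-1.45  0.26  1.54  0.    1.35 -0.2 ]
[ 240. -499.  373.] [[0.32, -0.95, -0.0], [-0.91, -0.31, 0.26], [-0.25, -0.08, -0.96]] 317.261972909039 [[ 185.73772848 -124.67051436]
 [ 318.51350351  170.34915105]]invalid input
invalid input
```

View pics/w1.png

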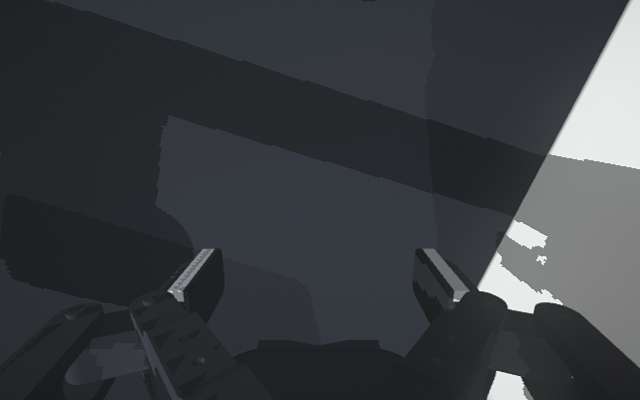

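```bash
python3 -m inch '[{"dx":0.0346,"dy":-0.0151,"dz":0,"wx":0,"wy":0,"wz":-0.1},{"dx":0.0361,"dy":-0.0115,"dz":0,"wx":0,"wy":0,"wz":-0.1},{"dx":0.0369,"dy":-0.008,"dz":0,"wx":0,"wy":0,"wz":0},{"dx":0.0369,"dy":-0.008,"dz":0,"wx":0,"wy":0,"wz":0},{"dx":0.0369,"dy":-0.008,"dz":0,"wx":0,"wy":0,"wz":0}]' 0 40
python3 - <<'E'
from h import *
st()
E
```

```text
t: 0.57
tool_pos: [317.4, -391.9, 245.1]
ee_rot: [0.965, 0.261, -0.0, -0.0]
contact_force: [0.1, -0.7, -0.7]
width: 0.998
grip_force: 0.0
t 0.57 p [ 317.4 -391.9  245.1] F [ 0.1 -0.7 -0.7] w 0.998 g 0.0
[[0.864, 0.503, -0.0], [0.503, -0.864, 0.0], [0.0, -0.0, -1.0]] q [-1.11  0.18  1.64  0.    1.32 -0.07]
```

```bash
python3 -m inch '[{"dx":0.025,"dy":-0.0115,"dz":0,"wx":0,"wy":0,"wz":0},{"dx":0.025,"dy":-0.0115,"dz":0.02,"wx":0,"wy":0,"wz":0},{"dx":0,"dy":0,"dz":0,"wx":0,"wy":0,"wz":0},{"dx":0,"dy":0,"dz":0,"wx":0,"wy":0,"wz":0}]'
cat >> h.py <<'E'
def white(d,im,c,lo,hi,xy,rad):
    """rects of white blobs with height lo..hi within rad of xy"""
    P=pts(d,c); hsv=cv2.cvtColor(im,cv2.COLOR_BGR2HSV)
    m=((hsv[...,1]<60)&(hsv[...,2]>110)&(P[...,2]>lo)&(P[...,2]<hi)&(np.hypot(P[...,0]-xy[0],P[...,1]-xy[1])<rad)).astype(np.uint8)
    m=cv2.morphologyEx(m,cv2.MORPH_CLOSE,np.ones((5,5)))
    n,l,s,ce=cv2.connectedComponentsWithStats(m)
    for i in range(1,n):
        if s[i,4]>150:
            q=P[(l==i)&(P[...,2]>lo)&(P[...,2]<hi)]; z=np.median(q[:,2]); r=cv2.minAreaRect(q[:,:2].astype(np.float32))
            print('px',np.round(ce[i]),s[i,4],'z',round(z,1),'xy',np.round(r[0],1),'size',np.round(r[1],1),'ang',round(r[2],1))
E
python3 - <<'E'
from h import *
st(); im,d,c=snap('wrist','w2.png'); white(d,im,c,5,20,(400,-317),80)
im,d,c=snap('top'); white(d,im,c,5,20,(400,-317),80)
E
```

```text
t: 0.9
tool_pos: [348.5, -346.4, 224.3]
ee_rot: [0.965, 0.262, -0.0, -0.001]
contact_force: [-0.4, -0.8, -0.3]
width: 0.999
grip_force: 0.0
t 0.9 p [ 348.5 -346.4  224.3] F [-0.4 -0.8 -0.3] w 0.999 g 0.0
[[0.862, 0.506, -0.002], [0.506, -0.862, 0.002], [-0.0, -0.003, -1.0]] q [-1.01  0.17  1.7  -0.    1.27  0.03]
px [321. 119.] 1060 z 11.6 xy [ 401.3 -317.7] size [27.4 40.1] ang 30.3
px [435. 257.] 153 z 10.7 xy [ 401.2 -317.4] size [28.2 41.1] ang 30.2
```

View pics/w2.png

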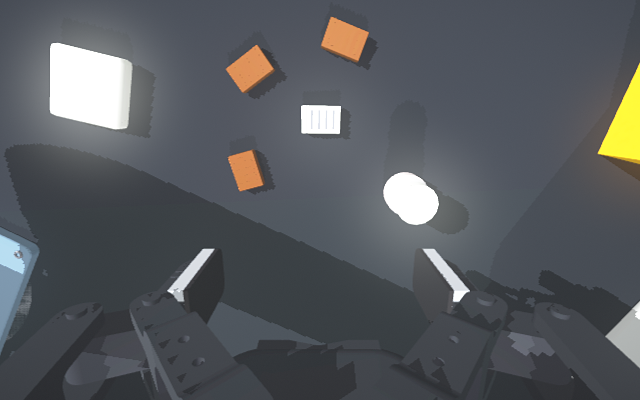

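```bash
python3 -m inch '[{"dx":0.03,"dy":0.001,"dz":0.02,"wx":0,"wy":0,"wz":0},{"dx":0.03,"dy":0.001,"dz":0.02,"wx":0,"wy":0,"wz":0},{"dx":0,"dy":0,"dz":0.04,"wx":0,"wy":0,"wz":0},{"dx":0,"dy":0,"dz":0.04,"wx":0,"wy":0,"wz":0},{"dx":0,"dy":0,"dz":0.04,"wx":0,"wy":0,"wz":0}]' 70 40
python3 -m inch '[{"dx":0,"dy":0,"dz":0,"wx":0,"wy":0,"wz":0},{"dx":0,"dy":0,"dz":0,"wx":0,"wy":0,"wz":0}]'
python3 - <<'E'
from h import *
st();im,d,c=snap('top'); white(d,im,c,5,20,(400,-317),80)
E
```

```text
t: 1.42
tool_pos: [401.5, -321.6, 64.8]
ee_rot: [0.965, 0.261, 0.001, 0.002]
contact_force: [0.7, -0.4, -0.7]
width: 0.726
grip_force: 0.0
t: 1.58
tool_pos: [399.7, -319.9, 64.2]
ee_rot: [0.966, 0.26, -0.001, -0.002]
contact_force: [0.7, -0.5, 0.5]
width: 0.725
grip_force: 0.0
t 1.58 p [ 399.7 -319.9   64.2] F [ 0.7 -0.5  0.5] w 0.725 g 0.0
[[0.865, 0.502, -0.003], [0.502, -0.865, 0.004], [-0.001, -0.005, -1.0]] q [-0.89  0.39  1.85 -0.    0.91  0.15]
```

```bash
python3 -m inch '[{"dx":0.0025,"dy":-0.0012,"dz":0.02,"wx":0,"wy":0,"wz":0},{"dx":0,"dy":0,"dz":0.018,"wx":0,"wy":0,"wz":0},{"dx":0,"dy":0,"dz":0.012,"wx":0,"wy":0,"wz":0},{"dx":0,"dy":0,"dz":0,"wx":0,"wy":0,"wz":0},{"dx":0,"dy":0,"dz":0,"wx":0,"wy":0,"wz":0}]'
python3 -m inch '[{"dx":0,"dy":0,"dz":0,"wx":0,"wy":0,"wz":0},{"dx":0,"dy":0,"dz":0,"wx":0,"wy":0,"wz":0},{"dx":0,"dy":0,"dz":0,"wx":0,"wy":0,"wz":0},{"dx":0,"dy":0,"dz":0,"wx":0,"wy":0,"wz":0},{"dx":0,"dy":0,"dz":0,"wx":0,"wy":0,"wz":0}]' 255 40
```

```text
t: 2.05
tool_pos: [403.7, -319.4, 17.7]
ee_rot: [0.965, 0.261, 0.001, 0.002]
contact_force: [0.4, 0.5, 0.3]
width: 0.727
grip_force: 0.0
t: 2.47
tool_pos: [403.7, -319.0, 17.7]
ee_rot: [0.965, 0.261, 0.001, 0.002]
contact_force: [-1.1, 0.1, 9.2]
width: 0.456
grip_force: 39.9
```

```bash
python3 -m inch '[{"dx":0,"dy":0,"dz":-0.02,"wx":0,"wy":0,"wz":0},{"dx":0,"dy":0,"dz":-0.04,"wx":0,"wy":0,"wz":0},{"dx":0,"dy":0,"dz":-0.04,"wx":0,"wy":0,"wz":0},{"dx":0,"dy":0,"dz":0,"wx":0,"wy":0,"wz":0}]'
python3 -m inch '[{"dx":0.021,"dy":-0.029,"dz":-0.02,"wx":0,"wy":0,"wz":0},{"dx":0.021,"dy":-0.029,"dz":-0.02,"wx":0,"wy":0,"wz":0},{"dx":0.021,"dy":-0.029,"dz":-0.02,"wx":0,"wy":0,"wz":0},{"dx":0.021,"dy":-0.029,"dz":-0.02,"wx":0,"wy":0,"wz":0},{"dx":0.021,"dy":-0.029,"dz":-0.02,"wx":0,"wy":0,"wz":0}]'
python3 -m inch '[{"dx":0.021,"dy":-0.029,"dz":-0.02,"wx":0,"wy":0,"wz":0},{"dx":0.021,"dy":-0.029,"dz":0,"wx":0,"wy":0,"wz":0},{"dx":0.021,"dy":-0.029,"dz":0,"wx":0,"wy":0,"wz":0},{"dx":0.021,"dy":-0.029,"dz":0,"wx":0,"wy":0,"wz":0},{"dx":0.021,"dy":-0.029,"dz":0,"wx":0,"wy":0,"wz":0}]'
python3 -m inch '[{"dx":0.021,"dy":-0.029,"dz":0,"wx":0,"wy":0,"wz":0},{"dx":0.021,"dy":-0.029,"dz":0,"wx":0,"wy":0,"wz":0.12},{"dx":0,"dy":0,"dz":0,"wx":0,"wy":0,"wz":0.12},{"dx":0,"dy":0,"dz":0,"wx":0,"wy":0,"wz":0},{"dx":0,"dy":0,"dz":0,"wx":0,"wy":0,"wz":0}]'
python3 - <<'E'
from h import *
st();im,d,c=snap('wrist','w3.png')
P=pts(d,c)
for v,u in ((100,320),(150,320),(60,320)): print(u,v,np.round(P[v,u],1))
snap('top'); im,d,c=load('top'); white(d,im,c,5,20,(400,-317),80)
E
```

```text
t: 2.8
tool_pos: [406.1, -321.5, 123.7]
ee_rot: [0.965, 0.261, 0.003, 0.007]
contact_force: [0.7, -1.1, -0.2]
width: 0.456
grip_force: 41.0
t: 3.22
tool_pos: [420.2, -138.0, 217.3]
ee_rot: [0.965, 0.26, 0.001, 0.001]
contact_force: [1.2, -1.2, -0.4]
width: 0.45
grip_force: 41.0
t: 3.63
tool_pos: [438.1, 40.5, 236.7]
ee_rot: [0.965, 0.261, 0.001, 0.001]
contact_force: [0.4, -0.2, -0.4]
width: 0.453
grip_force: 41.0
t: 4.05
tool_pos: [444.9, 107.0, 236.0]
ee_rot: [0.989, 0.151, 0.001, 0.0]
contact_force: [-0.6, -0.8, -0.2]
width: 0.453
grip_force: 41.0
t 4.05 p [444.9 107.  236. ] F [-0.6 -0.8 -0.2] w 0.453 g 41.0
[[0.954, 0.299, 0.001], [0.299, -0.954, -0.0], [0.001, 0.001, -1.0]] q [-0.01  0.1   1.76 -0.    1.28  1.26]
320 100 [521.3 128.8   6.7]
320 150 [470.3 112.8   6.8]
320 60 [559.1 140.7   8.2]
```

View pics/w3.png

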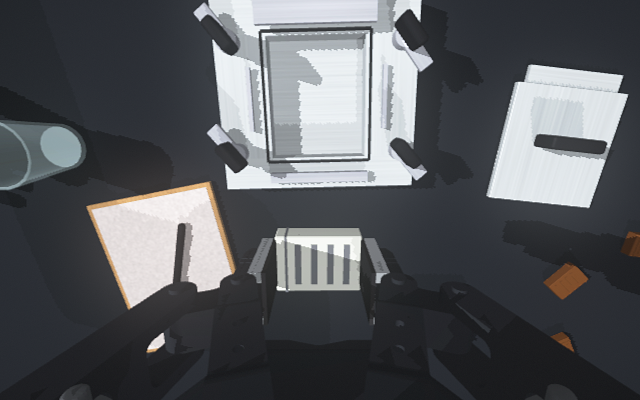

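```bash
cat >> h.py <<'E'
def ray(uv,c,z):
    uv=np.atleast_2d(uv).astype(float); Rm=np.array(c['R']); o=-Rm.T@c['t']
    D=np.c_[(uv[:,0]-c['cx'])/c['fx'],(uv[:,1]-c['cy'])/c['fy'],np.ones(len(uv))]@Rm
    return (o+D*((z-o[2])/D[:,2])[:,None])[:,:2]
def rect(m,c,z,amin=300):
    m=cv2.morphologyEx(m.astype(np.uint8),cv2.MORPH_OPEN,np.ones((3,3)))
    n,l,s,ce=cv2.connectedComponentsWithStats(m)
    for i in range(1,n):
        if s[i,4]>amin:
            v,u=np.nonzero(l==i); r=cv2.minAreaRect(ray(np.c_[u,v],c,z).astype(np.float32))
            print('px',np.round(ce[i]),s[i,4],'xy',np.round(r[0],1),'size',np.round(r[1],1),'ang',round(r[2],1))
E
python3 - <<'E'
from h import *
for n in('wrist','top'):
    im,d,c=load(n); P=pts(d,c); X=P[...,0];Y=P[...,1];Z=P[...,2]; print(n)
    near=np.hypot(X-510,Y-130)<75
    print('rim z',np.median(Z[(np.hypot(X-510,Y-130)<120)&(Z>25)&(Z<40)]))
    print('hole');rect(near&(Z<28)&(Z>-5),c,34)
    print('bars');rect((np.hypot(X-510,Y-130)<130)&(Z>66)&(Z<86),c,78,15)
    nc=np.hypot(X-545,Y+140)<130
    print('plate');rect(nc&(Z>2.5)&(Z<14)&(im.min(-1)>80),c,8)
    print('fin');rect(nc&(Z>30)&(Z<50),c,40,40)
E
```

```text
wrist
rim z 33.68375322894683
hole
px [317.  97.] 10928 xy [520.9 131.8] size [113.9  94.2] ang 18.9
bars
px [413.  28.] 649 xy [594.4  72.5] size [29.6 13.9] ang 55.8
px [217.  33.] 575 xy [543.  223.8] size [32.1 11.3] ang 56.2
px [407. 153.] 434 xy [498.4  39.6] size [31.3 11.7] ang 59.4
px [230. 157.] 464 xy [447.2 191.4] size [29.6 13.2] ang 57.2
plate
px [557. 135.] 13264 xy [ 559.9 -134.1] size [144.9 122.6] ang 11.2
fin
px [577. 144.] 811 xy [ 556.7 -132.3] size [13.7 60.6] ang 11.3
top
rim z 32.6139120182795
hole
bars
px [296. 181.] 40 xy [595.7  69.9] size [25.4 11.2] ang 57.1
px [235. 198.] 16 xy [549.  231.4] size [ 8.  10.8] ang 1.0
px [308. 218.] 42 xy [498.1  37.4] size [28.7 10.4] ang 60.0
plate
px [370. 202.] 1638 xy [ 553.9 -136.8] size [132.6 119.6] ang 11.0
fin
px [371. 199.] 97 xy [ 557.2 -136. ] size [14.1 52.6] ang 10.5
```

```bash
python3 -m inch '[{"dx":0.04,"dy":-0.0005,"dz":0,"wx":0,"wy":0,"wz":-0.022},{"dx":0.04,"dy":-0.0005,"dz":0,"wx":0,"wy":0,"wz":0},{"dx":0,"dy":0,"dz":0.04,"wx":0,"wy":0,"wz":0},{"dx":0,"dy":0,"dz":0.04,"wx":0,"wy":0,"wz":0},{"dx":0,"dy":0,"dz":0.04,"wx":0,"wy":0,"wz":0}]'
python3 -m inch '[{"dx":0,"dy":0,"dz":0,"wx":0,"wy":0,"wz":0},{"dx":0,"dy":0,"dz":0,"wx":0,"wy":0,"wz":0},{"dx":0,"dy":0,"dz":0,"wx":0,"wy":0,"wz":0}]'
python3 - <<'E'
from h import *
s,r=st(); print(np.round(r.T@(np.array([521,132,28])-s['tool_pos']),1))
E
```

```text
t: 4.57
tool_pos: [522.3, 130.8, 114.7]
ee_rot: [0.987, 0.16, 0.001, 0.0]
contact_force: [0.9, 0.9, -1.1]
width: 0.454
grip_force: 41.0
t: 4.82
tool_pos: [522.2, 131.4, 117.3]
ee_rot: [0.987, 0.159, 0.001, 0.0]
contact_force: [0.3, -0.6, 0.2]
width: 0.456
grip_force: 41.0
t 4.82 p [522.2 131.4 117.3] F [ 0.3 -0.6  0.2] w 0.456 g 41.0
[[0.949, 0.315, 0.002], [0.315, -0.949, 0.0], [0.002, 0.001, -1.0]] q [ 0.04  0.36  1.74 -0.    1.05  1.29]
[-1.1 -1.1 89.3]
```

```bash
python3 -m inch '[{"dx":-0.001,"dy":-0.001,"dz":0.04,"wx":0,"wy":0,"wz":0},{"dx":0,"dy":0,"dz":0.03,"wx":0,"wy":0,"wz":0},{"dx":0,"dy":0,"dz":0.016,"wx":0,"wy":0,"wz":0},{"dx":0,"dy":0,"dz":0,"wx":0,"wy":0,"wz":0},{"dx":0,"dy":0,"dz":0,"wx":0,"wy":0,"wz":0}]'
python3 -m inch '[{"dx":0,"dy":0,"dz":0.002,"wx":0,"wy":0,"wz":0},{"dx":0,"dy":0,"dz":0,"wx":0,"wy":0,"wz":0}]'
python3 -m inch '[{"dx":0,"dy":0,"dz":0,"wx":0,"wy":0,"wz":0},{"dx":0,"dy":0,"dz":0,"wx":0,"wy":0,"wz":0},{"dx":0,"dy":0,"dz":0,"wx":0,"wy":0,"wz":0}]' 102
```

```text
t: 5.23
tool_pos: [521.2, 132.6, 31.5]
ee_rot: [0.987, 0.16, 0.002, 0.0]
contact_force: [0.9, -0.8, 0.3]
width: 0.453
grip_force: 41.0
t: 5.4
tool_pos: [521.6, 132.8, 29.7]
ee_rot: [0.987, 0.16, 0.002, 0.0]
contact_force: [-0.1, 0.1, -0.3]
width: 0.452
grip_force: 41.0
t: 5.65
tool_pos: [520.0, 132.8, 28.1]
ee_rot: [0.987, 0.16, 0.001, 0.0]
contact_force: [0.5, -0.2, 0.1]
width: 0.599
grip_force: 0.0
```

```bash
python3 -m inch '[{"dx":0,"dy":0,"dz":-0.03,"wx":0,"wy":0,"wz":0},{"dx":0,"dy":0,"dz":-0.04,"wx":0,"wy":0,"wz":0},{"dx":0,"dy":0,"dz":-0.04,"wx":0,"wy":0,"wz":0},{"dx":0,"dy":0,"dz":-0.04,"wx":0,"wy":0,"wz":0},{"dx":0,"dy":0,"dz":-0.04,"wx":0,"wy":0,"wz":0}]'
python3 - <<'E'
from h import *
im,d,c=snap('wrist','w4.png'); P=pts(d,c); rect((np.hypot(P[...,0]-521,P[...,1]-132)<45)&(P[...,2]>14)&(P[...,2]<26),c,20,200)
E
python3 -m inch '[{"dx":0,"dy":0,"dz":0,"wx":0,"wy":0,"wz":-0.12},{"dx":0,"dy":0,"dz":0,"wx":0,"wy":0,"wz":-0.12},{"dx":0,"dy":0,"dz":0,"wx":0,"wy":0,"wz":-0.12},{"dx":0,"dy":0,"dz":0,"wx":0,"wy":0,"wz":-0.12},{"dx":0,"dy":0,"dz":0,"wx":0,"wy":0,"wz":-0.12}]' 40
python3 -m inch '[{"dx":0,"dy":0,"dz":0,"wx":0,"wy":0,"wz":-0.12},{"dx":0,"dy":0,"dz":0,"wx":0,"wy":0,"wz":-0.12},{"dx":0,"dy":0,"dz":0,"wx":0,"wy":0,"wz":-0.12},{"dx":0,"dy":0,"dz":0,"wx":0,"wy":0,"wz":-0.12},{"dx":0,"dy":0,"dz":0,"wx":0,"wy":0,"wz":-0.12}]'
python3 -m inch '[{"dx":0,"dy":0,"dz":0,"wx":0,"wy":0,"wz":-0.12},{"dx":0,"dy":0,"dz":0,"wx":0,"wy":0,"wz":-0.12},{"dx":0,"dy":0,"dz":0,"wx":0,"wy":0,"wz":0},{"dx":0,"dy":0,"dz":0,"wx":0,"wy":0,"wz":0}]'
python3 - <<'E'
from h import *
s,r=st(); print(np.round(r.T@(np.array([572,-205,220])-s['tool_pos']),1))
E
```

```text
t: 6.07
tool_pos: [519.0, 132.8, 219.5]
ee_rot: [0.987, 0.16, -0.0, -0.0]
contact_force: [0.3, -0.0, -0.1]
width: 0.599
grip_force: 0.0
px [319. 177.] 1009 xy [520.1 132. ] size [27.8 39.1] ang 18.3
t: 6.53
tool_pos: [519.3, 132.8, 217.3]
ee_rot: [0.895, 0.447, 0.0, 0.0]
contact_force: [0.2, 0.1, -0.2]
width: 0.841
grip_force: 0.0
t: 6.95
tool_pos: [519.4, 132.8, 217.2]
ee_rot: [0.723, 0.691, -0.0, -0.0]
contact_force: [0.4, -0.5, 0.2]
width: 0.84
grip_force: 0.0
t: 7.28
tool_pos: [519.4, 132.8, 217.2]
ee_rot: [0.638, 0.77, -0.0, -0.0]
contact_force: [0.4, -0.1, -0.5]
width: 0.843
grip_force: 0.0
t 7.28 p [519.4 132.8 217.2] F [ 0.4 -0.1 -0.5] w 0.843 g 0.0
[[-0.185, 0.983, -0.0], [0.983, 0.185, 0.0], [0.0, -0.0, -1.0]] q [ 0.04  0.25  1.61  0.    1.28 -0.14]
[-341.7  -10.9   -2.8]
```

View pics/w4.png

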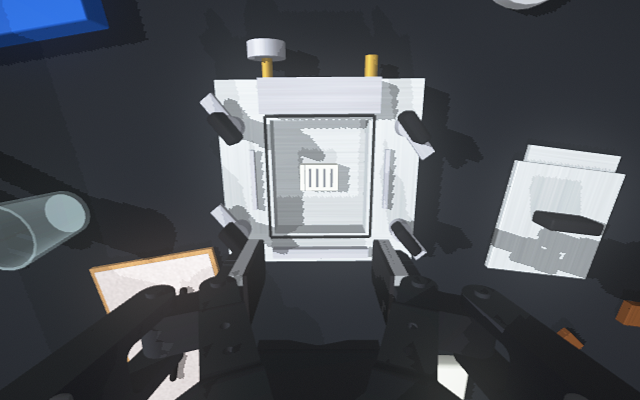

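```bash
python3 -c "
from h import *
im,d,c=load('wrist');P=pts(d,c);X=P[...,0];Y=P[...,1];Z=P[...,2]
r=np.hypot(X-520,Y-132)
rect((r<75)&(Z<28)&(Z>-5),c,34);rect((r<130)&(Z>72)&(Z<84),c,78,15)"
python3 -m inch '[{"dx":-0.038,"dy":-0.001,"dz":0,"wx":0,"wy":0,"wz":0},{"dx":-0.038,"dy":-0.001,"dz":0,"wx":0,"wy":0,"wz":0},{"dx":-0.038,"dy":-0.001,"dz":0,"wx":0,"wy":0,"wz":0},{"dx":-0.038,"dy":-0.001,"dz":0,"wx":0,"wy":0,"wz":0},{"dx":-0.038,"dy":-0.001,"dz":0,"wx":0,"wy":0,"wz":0}]'
python3 -m inch '[{"dx":-0.038,"dy":-0.001,"dz":0,"wx":0,"wy":0,"wz":0},{"dx":-0.038,"dy":-0.001,"dz":0,"wx":0,"wy":0,"wz":0},{"dx":-0.038,"dy":-0.002,"dz":0,"wx":0,"wy":0,"wz":0},{"dx":-0.037,"dy":-0.002,"dz":0,"wx":0,"wy":0,"wz":0},{"dx":0,"dy":0,"dz":0,"wx":0,"wy":0,"wz":0}]'
python3 -m inch '[{"dx":0,"dy":0,"dz":0,"wx":0,"wy":0,"wz":0},{"dx":0,"dy":0,"dz":0,"wx":0,"wy":0,"wz":0}]'
python3 - <<'E'
from h import *
s,r=st()
for n in ('wrist','top'):
    im,d,c=snap(n,n+'5.png'); P=pts(d,c); X=P[...,0];Y=P[...,1];Z=P[...,2]
    nc=np.hypot(X-557,Y+134)<130
    print('fin',np.median(Z[nc&(Z>33)&(Z<50)]));rect(nc&(Z>33)&(Z<50),c,40,40)
    print('plate',np.median(Z[nc&(Z>4)&(Z<14)]));rect(nc&(Z>3)&(Z<14)&(im.min(-1)>60),c,8)
E
```

```text
px [320. 174.] 10327 xy [522.4 132.4] size [112.9  94.3] ang 18.7
px [417. 127.] 477 xy [596.3  72.4] size [29.9 11.4] ang 56.0
px [222. 128.] 481 xy [544.7 225.2] size [29.7 11.5] ang 56.3
px [230. 240.] 303 xy [449.  194.3] size [24.8 12.3] ang 56.7
px [409. 242.] 357 xy [499.6  39.5] size [31.2 10.8] ang 59.3
t: 7.7
tool_pos: [550.4, -56.3, 217.4]
ee_rot: [0.638, 0.77, 0.0, 0.0]
contact_force: [0.2, -0.7, -1.0]
width: 0.849
grip_force: 0.0
t: 8.12
tool_pos: [573.5, -211.4, 216.9]
ee_rot: [0.64, 0.768, -0.001, 0.001]
contact_force: [0.6, -0.5, 0.2]
width: 0.842
grip_force: 0.0
t: 8.28
tool_pos: [572.7, -204.0, 216.9]
ee_rot: [0.638, 0.77, 0.0, -0.001]
contact_force: [0.1, 0.2, 0.4]
width: 0.842
grip_force: 0.0
t 8.28 p [ 572.7 -204.   216.9] F [0.1 0.2 0.4] w 0.842 g 0.0
[[-0.186, 0.983, -0.001], [0.983, 0.186, 0.001], [0.001, -0.001, -1.0]] q [-0.53  0.38  1.43  0.    1.33 -0.71]
fin 39.29488991576418
px [317. 110.] 910 xy [ 557.9 -136.1] size [13.3 54.3] ang 10.7
plate 7.528819798455828
px [318. 107.] 15860 xy [ 560.6 -135.6] size [145.  119.5] ang 11.2
fin 37.85561311468749
px [371. 199.] 93 xy [ 557.2 -136. ] size [13.6 52.8] ang 11.3
plate 6.754373944838791
px [365. 199.] 1023 xy [ 552.7 -137. ] size [130.4 119.8] ang 11.1
```

View pics/wrist5.png

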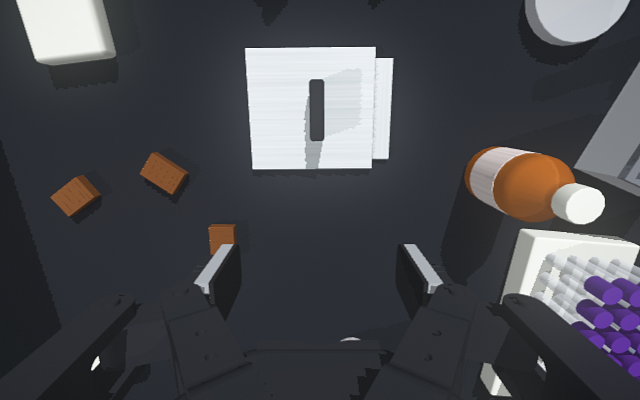

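```bash
python3 -m inch '[{"dx":0.035,"dy":-0.001,"dz":0,"wx":0,"wy":0,"wz":-0.007},{"dx":0.0345,"dy":-0.001,"dz":0,"wx":0,"wy":0,"wz":0},{"dx":0,"dy":0,"dz":0.04,"wx":0,"wy":0,"wz":0},{"dx":0,"dy":0,"dz":0.04,"wx":0,"wy":0,"wz":0},{"dx":0,"dy":0,"dz":0.04,"wx":0,"wy":0,"wz":0}]' 120 80
python3 -m inch '[{"dx":0,"dy":0,"dz":0,"wx":0,"wy":0,"wz":0},{"dx":0,"dy":0,"dz":0,"wx":0,"wy":0,"wz":0},{"dx":0,"dy":0,"dz":0,"wx":0,"wy":0,"wz":0}]'
python3 - <<'E'
from h import *
s,r=st(); print(np.round(r.T@(np.array([557.8,-136.1,26])-s['tool_pos']),1))
E
```

```text
t: 8.8
tool_pos: [558.3, -134.1, 97.7]
ee_rot: [0.633, 0.774, 0.001, 0.002]
contact_force: [1.2, -0.0, -1.2]
width: 0.525
grip_force: 0.0
t: 9.05
tool_pos: [559.0, -136.1, 99.4]
ee_rot: [0.634, 0.773, 0.0, 0.001]
contact_force: [-0.3, -0.4, 0.6]
width: 0.528
grip_force: 0.0
t 9.05 p [ 559.  -136.1   99.4] F [-0.3 -0.4  0.6] w 0.528 g 0.0
[[-0.196, 0.981, 0.002], [0.981, 0.196, -0.001], [-0.001, 0.002, -1.0]] q [-0.43  0.44  1.66  0.    1.04 -0.63]
[ 0.4 -1.3 73.4]
```

```bash
python3 -m inch '[{"dx":0,"dy":-0.001,"dz":0.04,"wx":0,"wy":0,"wz":0},{"dx":0,"dy":0,"dz":0.02,"wx":0,"wy":0,"wz":0},{"dx":0,"dy":0,"dz":0.013,"wx":0,"wy":0,"wz":0},{"dx":0,"dy":0,"dz":0,"wx":0,"wy":0,"wz":0},{"dx":0,"dy":0,"dz":0,"wx":0,"wy":0,"wz":0}]'
python3 -m inch '[{"dx":0,"dy":0,"dz":0,"wx":0,"wy":0,"wz":0},{"dx":0,"dy":0,"dz":0,"wx":0,"wy":0,"wz":0},{"dx":0,"dy":0,"dz":0,"wx":0,"wy":0,"wz":0},{"dx":0,"dy":0,"dz":0,"wx":0,"wy":0,"wz":0},{"dx":0,"dy":0,"dz":0,"wx":0,"wy":0,"wz":0}]' 255 110
python3 -m inch '[{"dx":0,"dy":0,"dz":0,"wx":0,"wy":0,"wz":0},{"dx":0,"dy":0,"dz":-0.01,"wx":0,"wy":0,"wz":0},{"dx":0,"dy":0,"dz":-0.02,"wx":0,"wy":0,"wz":0},{"dx":0,"dy":0,"dz":0,"wx":0,"wy":0,"wz":0},{"dx":0,"dy":0,"dz":0,"wx":0,"wy":0,"wz":0}]' 255 110
python3 - <<'E'
from h import *
st()
E
```

```text
t: 9.47
tool_pos: [558.3, -137.2, 26.5]
ee_rot: [0.634, 0.773, 0.0, 0.002]
contact_force: [-0.3, 0.1, -0.0]
width: 0.531
grip_force: 0.0
t: 9.88
tool_pos: [558.4, -137.2, 26.7]
ee_rot: [0.634, 0.773, 0.001, 0.002]
contact_force: [-0.6, 0.2, 7.0]
width: 0.14
grip_force: 107.8
t: 10.3
tool_pos: [557.7, -137.0, 55.7]
ee_rot: [0.634, 0.773, 0.0, 0.002]
contact_force: [0.5, -0.1, -3.6]
width: 0.144
grip_force: 107.9
t 10.3 p [ 557.7 -137.    55.7] F [ 0.5 -0.1 -3.6] w 0.144 g 107.9
[[-0.196, 0.981, 0.003], [0.981, 0.196, -0.001], [-0.002, 0.003, -1.0]] q [-0.44  0.49  1.7   0.    0.94 -0.63]
```

```bash
python3 -m inch '[{"dx":0,"dy":0,"dz":-0.03,"wx":0,"wy":0,"wz":0},{"dx":0,"dy":0,"dz":-0.04,"wx":0,"wy":0,"wz":0},{"dx":0,"dy":0,"dz":-0.04,"wx":0,"wy":0,"wz":0},{"dx":0.015,"dy":0.001,"dz":0,"wx":0,"wy":0,"wz":0},{"dx":0.03,"dy":0.002,"dz":0,"wx":0,"wy":0,"wz":0}]'
python3 -m inch '[{"dx":0.038,"dy":0.002,"dz":0,"wx":0,"wy":0,"wz":0},{"dx":0.038,"dy":0.002,"dz":0,"wx":0,"wy":0,"wz":0},{"dx":0.038,"dy":0.002,"dz":0,"wx":0,"wy":0,"wz":0},{"dx":0.038,"dy":0.002,"dz":0,"wx":0,"wy":0,"wz":0},{"dx":0.038,"dy":0.002,"dz":0,"wx":0,"wy":0,"wz":0}]'
python3 -m inch '[{"dx":0.025,"dy":0.002,"dz":0,"wx":0,"wy":0,"wz":-0.06},{"dx":0.01,"dy":0.002,"dz":0,"wx":0,"wy":0,"wz":-0.06},{"dx":0,"dy":0,"dz":0,"wx":0.05,"wy":0,"wz":0},{"dx":0,"dy":0,"dz":0,"wx":0.1,"wy":0,"wz":0},{"dx":0,"dy":0,"dz":0,"wx":0.06,"wy":0,"wz":0}]'
python3 -m inch '[{"dx":0,"dy":0,"dz":0,"wx":0,"wy":0,"wz":0},{"dx":0,"dy":0,"dz":0,"wx":0,"wy":0,"wz":0},{"dx":0,"dy":0,"dz":0,"wx":0,"wy":0,"wz":0}]'
cat >> h.py <<'E'
CH=np.array([521.5,132.2,0]); CY=np.radians(18.7); RC=R.from_euler('z',CY).as_matrix()
G=np.array([0,-1.2,26.6])  # TCP in the cover's frame
def plan(x,z,tilt,y=0,tip=True):
    """chamber-frame x,z of tongue tip (or origin) -> tool-frame shift and turn to go there"""
    s,r=st(); rc=RC@R.from_euler('y',tilt).as_matrix()
    o=CH+RC@np.array([x,y,z])-(rc@np.array([76,0,0]) if tip else 0)
    p=o+rc@G; rt=rc@np.array([[0,1,0],[1,0,0],[0,0,-1.]])
    print('shift mm',np.round(r.T@(p-s['tool_pos']),1),'turn',np.round(R.from_matrix(r.T@rt).as_rotvec(),3))
    rcn=r@np.array([[0,1,0],[1,0,0],[0,0,-1.]]); on=np.array(s['tool_pos'])-rcn@G
    f=lambda X:np.round(RC.T@(X-CH),1)
    print('now origin',f(on),'tip',f(on+rcn@[76,0,0]),'back',f(on+rcn@[-70,0,0]))
E
python3 - <<'E'
from h import *
plan(58,60,.2)
E
```

```text
t: 10.72
tool_pos: [553.2, -94.8, 166.7]
ee_rot: [0.636, 0.772, 0.001, 0.004]
contact_force: [0.4, 1.0, -3.9]
width: 0.143
grip_force: 108.4
t: 11.13
tool_pos: [522.0, 98.3, 162.9]
ee_rot: [0.634, 0.773, -0.001, -0.001]
contact_force: [0.2, 0.2, -3.9]
width: 0.142
grip_force: 109.1
t: 11.55
tool_pos: [519.5, 132.2, 163.5]
ee_rot: [0.583, 0.805, -0.087, -0.063]
contact_force: [2.0, -0.4, -3.1]
width: 0.142
grip_force: 109.6
t: 11.8
tool_pos: [519.2, 131.6, 163.2]
ee_rot: [0.583, 0.805, -0.085, -0.062]
contact_force: [-0.5, -0.0, -3.2]
width: 0.142
grip_force: 109.5
t 11.8 p [519.2 131.6 163.2] F [-0.5 -0.  -3.2] w 0.142 g 109.5
[[-0.312, 0.929, -0.199], [0.95, 0.305, -0.065], [0.001, -0.209, -0.978]] q [ 0.07  0.43  1.52 -0.05  1.4  -0.23]
shift mm [-1.5  4.3 62.6] turn [-0.01  -0.003 -0.009]
now origin [ -7.9   1.4 137.2] tip [ 66.4   0.7 121.4] back [-76.3   2.1 151.9]
```

```bash
python3 -m inch '[{"dx":-0.0005,"dy":0.002,"dz":0.03,"wx":0,"wy":0,"wz":-0.009},{"dx":-0.001,"dy":0.002,"dz":0.032,"wx":0,"wy":0,"wz":0},{"dx":0,"dy":0,"dz":0,"wx":0,"wy":0,"wz":0},{"dx":0,"dy":0,"dz":0,"wx":0,"wy":0,"wz":0},{"dx":0,"dy":0,"dz":0,"wx":0,"wy":0,"wz":0}]'
python3 - <<'E'
from h import *
plan(58,38,.2); im,d,c=snap('wrist','w6.png'); im2,d2,c2=snap('scene')
# predicted tongue-tip and plate corners for overlay
s=get_state(); r=R.from_quat(s['ee_rot']).as_matrix(); rcn=r@np.array([[0,1,0],[1,0,0],[0,0,-1.]]); on=np.array(s['tool_pos'])-rcn@G
def ov(im,c):
    im=im.copy()
    for X in ([76,50,5],[76,-50,5],[58,60,8],[58,-60,8],[-70,60,8],[-70,-60,8]):
        u=proj(on+rcn@X,c)[0]; cv2.circle(im,tuple(int(round(a)) for a in u),2,(0,0,255),-1)
    for X in ([64,55,51],[64,-55,51],[-63,50,42],[-63,-50,42],[64,55,45],[64,-55,45],[-52,82,78],[52,82,78],[52,-82,78],[-52,-82,78]):
        u=proj(CH+RC@X,c)[0]; cv2.circle(im,tuple(int(round(a)) for a in u),2,(0,200,0),-1)
    return im
a=ov(im,c); b=ov(im2,c2)[170:310,270:430]
b=cv2.resize(b,None,fx=2.5,fy=2.5,interpolation=cv2.INTER_CUBIC)
a=a[:350]; o=np.zeros((350,800,3),np.uint8); 
cv2.imwrite('pics/ov6.png',np.hstack([a[:, 100:500],b[:350,:400]]))
E
```

```text
t: 12.22
tool_pos: [512.5, 127.3, 104.3]
ee_rot: [0.58, 0.808, -0.084, -0.061]
contact_force: [0.8, 0.2, -3.1]
width: 0.138
grip_force: 109.3
t 12.22 p [512.5 127.3 104.3] F [ 0.8  0.2 -3.1] w 0.138 g 109.3
[[-0.319, 0.927, -0.196], [0.948, 0.313, -0.065], [0.001, -0.206, -0.978]] q [ 0.07  0.48  1.6  -0.05  1.27 -0.24]
shift mm [ 0.6  4.1 24.8] turn [-0.008 -0.002 -0.001]
now origin [-15.6  -0.6  78.3] tip [58.8 -0.6 62.6] back [-84.1  -0.5  92.7]
```

View pics/ov6.png

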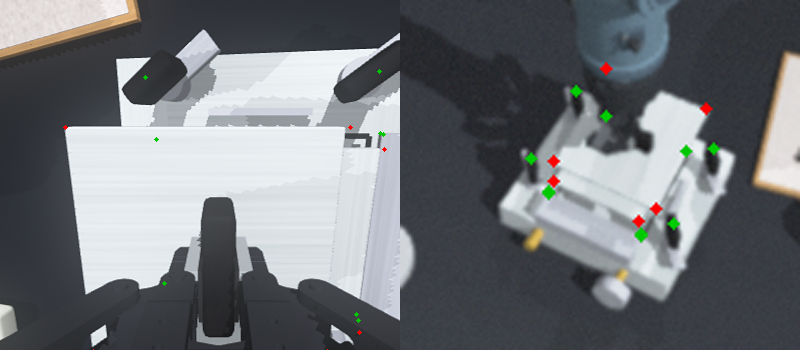

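```bash
python3 -m inch '[{"dx":0.0005,"dy":0.002,"dz":0.012,"wx":-0.008,"wy":0,"wz":0},{"dx":0,"dy":0.002,"dz":0.012,"wx":0,"wy":0,"wz":0},{"dx":0,"dy":0,"dz":0,"wx":0,"wy":0,"wz":0},{"dx":0,"dy":0,"dz":0,"wx":0,"wy":0,"wz":0}]'
python3 - <<'E'
from h import *
plan(74,36.5,.2)
E
```

```text
t: 12.65
tool_pos: [511.2, 127.6, 79.5]
ee_rot: [0.58, 0.808, -0.081, -0.059]
contact_force: [-0.0, 0.2, -3.2]
width: 0.143
grip_force: 109.5
t 12.65 p [511.2 127.6  79.5] F [-0.   0.2 -3.2] w 0.143 g 109.5
[[-0.32, 0.928, -0.19], [0.947, 0.314, -0.062], [0.002, -0.2, -0.98]] q [ 0.07  0.5   1.63 -0.05  1.2  -0.24]
shift mm [-0.1 16.1 -1.4] turn [-0.001 -0.002 -0.   ]
now origin [-16.5   0.2  53.4] tip [57.9  0.1 38.2] back [-85.1   0.2  67.4]
```

```bash
python3 -m inch '[{"dx":0,"dy":0.004,"dz":-0.0004,"wx":0,"wy":0,"wz":0},{"dx":0,"dy":0.004,"dz":-0.0004,"wx":0,"wy":0,"wz":0},{"dx":0,"dy":0.004,"dz":-0.0004,"wx":0,"wy":0,"wz":0},{"dx":0,"dy":0.004,"dz":-0.0004,"wx":0,"wy":0,"wz":0},{"dx":0,"dy":0,"dz":0,"wx":0,"wy":0,"wz":0}]'
python3 - <<'E'
from h import *
plan(74.5,35,.1); plan(75,34.5,0)
im,d,c=snap('scene'); a=cv2.resize(im[190:310,290:420],None,fx=4,fy=4,interpolation=cv2.INTER_CUBIC); cv2.imwrite('pics/s7.png',a)
E
```

```text
t: 13.07
tool_pos: [527.3, 132.9, 77.1]
ee_rot: [0.58, 0.808, -0.081, -0.059]
contact_force: [0.0, -0.1, -3.6]
width: 0.142
grip_force: 109.5
t 13.07 p [527.3 132.9  77.1] F [ 0.  -0.1 -3.6] w 0.142 g 109.5
[[-0.32, 0.928, -0.189], [0.947, 0.314, -0.062], [0.002, -0.199, -0.98]] q [ 0.07  0.53  1.59 -0.05  1.22 -0.23]
shift mm [-0.  -2.5  8.7] turn [-0.1   -0.002 -0.   ]
now origin [ 0.4  0.  51. ] tip [74.9  0.  35.9] back [-68.2   0.1  65. ]
t 13.07 p [527.3 132.9  77.1] F [ 0.  -0.1 -3.6] w 0.142 g 109.5
[[-0.32, 0.928, -0.189], [0.947, 0.314, -0.062], [0.002, -0.199, -0.98]] q [ 0.07  0.53  1.59 -0.05  1.22 -0.23]
shift mm [-0.  -3.4 17. ] turn [-0.2   -0.002 -0.001]
now origin [ 0.4  0.  51. ] tip [74.9  0.  35.9] back [-68.2   0.1  65. ]
```

View pics/s7.png

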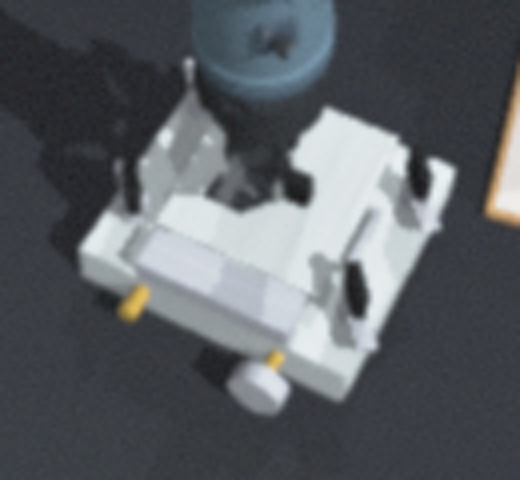

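```bash
python3 -m inch '[{"dx":0,"dy":-0.0012,"dz":0.0043,"wx":-0.05,"wy":0,"wz":0},{"dx":0,"dy":-0.0012,"dz":0.0043,"wx":-0.05,"wy":0,"wz":0},{"dx":0,"dy":0,"dz":0,"wx":0,"wy":0,"wz":0}]'
python3 -m inch '[{"dx":0,"dy":0,"dz":0.002,"wx":-0.025,"wy":0,"wz":0},{"dx":0,"dy":0,"dz":0.002,"wx":-0.025,"wy":0,"wz":0},{"dx":0,"dy":0,"dz":0,"wx":0,"wy":0,"wz":0}]'
python3 - <<'E'
from h import *
plan(75.5,34.3,0)
E
```

```text
t: 13.37
tool_pos: [520.4, 131.2, 68.5]
ee_rot: [0.582, 0.811, -0.041, -0.031]
contact_force: [-0.5, 0.2, -1.3]
width: 0.142
grip_force: 109.7
t: 13.62
tool_pos: [521.3, 131.2, 65.0]
ee_rot: [0.583, 0.812, -0.021, -0.016]
contact_force: [-0.1, -0.2, -3.3]
width: 0.14
grip_force: 109.7
t 13.62 p [521.3 131.2  65. ] F [-0.1 -0.2 -3.3] w 0.14 g 109.7
[[-0.32, 0.946, -0.051], [0.947, 0.319, -0.015], [0.002, -0.053, -0.999]] q [ 0.05  0.45  1.74 -0.01  1.   -0.27]
shift mm [-0.3  0.3  4. ] turn [-0.053 -0.002 -0.001]
now origin [-2.   0.4 38.4] tip [73.9  0.3 34.4] back [-71.9   0.4  42.1]
```

```bash
python3 -m inch '[{"dx":0,"dy":0.0015,"dz":0,"wx":0,"wy":0,"wz":0},{"dx":0,"dy":0,"dz":0.001,"wx":-0.013,"wy":0,"wz":0},{"dx":0,"dy":0,"dz":0.001,"wx":-0.013,"wy":0,"wz":0},{"dx":0,"dy":0,"dz":0,"wx":0,"wy":0,"wz":0}]'
python3 -m inch '[{"dx":0,"dy":0,"dz":0.001,"wx":-0.013,"wy":0,"wz":0},{"dx":0,"dy":0,"dz":0.001,"wx":-0.013,"wy":0,"wz":0},{"dx":0,"dy":0,"dz":0,"wx":0,"wy":0,"wz":0}]'
python3 - <<'E'
from h import *
plan(75.5,34,0)
E
```

```text
t: 13.95
tool_pos: [523.4, 131.8, 62.8]
ee_rot: [0.583, 0.812, -0.01, -0.008]
contact_force: [0.5, -0.2, -2.3]
width: 0.141
grip_force: 109.7
t: 14.2
tool_pos: [523.2, 131.7, 60.9]
ee_rot: [0.583, 0.812, 0.001, -0.0]
contact_force: [1.2, -0.1, -2.5]
width: 0.14
grip_force: 109.8
t 14.2 p [523.2 131.7  60.9] F [ 1.2 -0.1 -2.5] w 0.14 g 109.8
[[-0.32, 0.947, 0.001], [0.947, 0.32, 0.002], [0.002, 0.001, -1.0]] q [ 0.04  0.43  1.79  0.    0.92 -0.29]
shift mm [-0.1 -1.9  0.3] turn [ 0.001 -0.002 -0.001]
now origin [ 1.5  0.2 34.3] tip [77.5  0.1 34.4] back [-68.5   0.2  34.2]
```

```bash
python3 -m inch '[{"dx":0,"dy":-0.001,"dz":0.001,"wx":0,"wy":0,"wz":0},{"dx":0,"dy":0,"dz":0.0005,"wx":0,"wy":0,"wz":0},{"dx":0,"dy":0,"dz":0,"wx":0,"wy":0,"wz":0}]'
python3 -m inch '[{"dx":0,"dy":0,"dz":0,"wx":0,"wy":0,"wz":0},{"dx":0,"dy":0,"dz":0,"wx":0,"wy":0,"wz":0},{"dx":0,"dy":0,"dz":0,"wx":0,"wy":0,"wz":0}]' 200
python3 - <<'E'
from h import *
st()
E
```

```text
t: 14.45
tool_pos: [523.1, 131.7, 60.7]
ee_rot: [0.583, 0.812, 0.001, 0.0]
contact_force: [-1.1, 1.5, 7.4]
width: 0.141
grip_force: 111.4
t: 14.7
tool_pos: [522.1, 131.4, 59.3]
ee_rot: [0.583, 0.812, 0.0, -0.001]
contact_force: [0.1, 0.4, -1.3]
width: 0.218
grip_force: 0.0
t 14.7 p [522.1 131.4  59.3] F [ 0.1  0.4 -1.3] w 0.218 g 0.0
[[-0.32, 0.947, -0.001], [0.947, 0.32, 0.002], [0.002, -0.0, -1.0]] q [ 0.04  0.44  1.79  0.    0.92 -0.29]
```

```bash
python3 -m inch '[{"dx":0,"dy":0,"dz":-0.03,"wx":0,"wy":0,"wz":0},{"dx":0,"dy":0,"dz":-0.04,"wx":0,"wy":0,"wz":0},{"dx":-0.02,"dy":0,"dz":-0.035,"wx":0,"wy":0,"wz":0},{"dx":-0.02,"dy":0,"dz":-0.035,"wx":0,"wy":0,"wz":0},{"dx":-0.02,"dy":0,"dz":-0.035,"wx":0,"wy":0,"wz":0}]' 170
python3 -m inch '[{"dx":0,"dy":0,"dz":0,"wx":0,"wy":0,"wz":0},{"dx":0,"dy":0,"dz":0,"wx":0,"wy":0,"wz":0},{"dx":0,"dy":0,"dz":0,"wx":0,"wy":0,"wz":0}]'
python3 - <<'E'
from h import *
st(); im,d,c=snap('wrist','w8.png'); P=pts(d,c); Q=(P-CH)@RC
for x in(-65,-40,40,55,70): print(x,[round(float(np.median(Q[...,2][(abs(Q[...,0]-x)<4)&(abs(Q[...,1]-y)<5)&(Q[...,2]>20)])),1) for y in(-45,-36,36,45)])
print('fin');rect((np.hypot(Q[...,0],Q[...,1])<50)&(Q[...,2]>62)&(Q[...,2]<85),c,74,100)
print('bars');rect((np.hypot(Q[...,0],Q[...,1])<130)&(np.hypot(Q[...,0],Q[...,1])>70)&(Q[...,2]>72)&(Q[...,2]<84),c,78,60)
im,d,c=snap('top'); P=pts(d,c); white(d,im,c,5,30,(400,-317),120)
E
```

```text
t: 15.12
tool_pos: [541.2, 73.9, 235.8]
ee_rot: [0.583, 0.813, 0.0, -0.001]
contact_force: [0.5, 0.3, -0.2]
width: 0.333
grip_force: 0.0
t: 15.37
tool_pos: [541.0, 74.3, 233.5]
ee_rot: [0.583, 0.812, 0.0, -0.001]
contact_force: [-0.8, 0.2, -0.6]
width: 0.333
grip_force: 0.0
t 15.37 p [541.   74.3 233.5] F [-0.8  0.2 -0.6] w 0.333 g 0.0
[[-0.319, 0.948, -0.002], [0.948, 0.319, 0.002], [0.003, -0.001, -1.0]] q [-0.07  0.26  1.56  0.    1.32 -0.39]
-65 [307.4, 41.6, 41.5, 41.7]
-40 [277.2, 41.6, 41.6, 41.5]
40 [278.7, 41.5, 41.6, 41.5]
55 [303.2, 41.4, 41.3, 41.4]
70 [50.6, 50.3, 50.6, 50.7]
fin
px [320. 119.] 996 xy [522.5 133. ] size [13.3 54.6] ang 18.3
bars
px [255.  16.] 570 xy [446.9 192.5] size [29.5 11.9] ang 56.3
px [383.  16.] 554 xy [543.7 225.4] size [30.3 11. ] ang 56.2
px [264. 209.] 353 xy [498.6  39.7] size [29.9 11.1] ang 59.4
px [374. 209.] 357 xy [595.5  72.7] size [29.4 11.7] ang 55.9
```

View pics/w8.png

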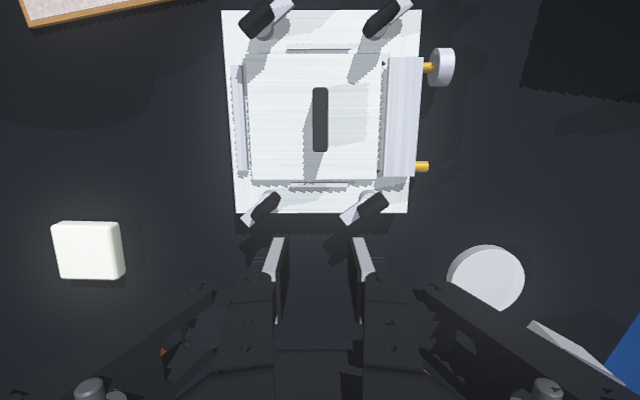

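```bash
Z='{"dx":0}'; for k in 1 2 3; do :; done
python3 -m inch '[{"dx":0,"dy":0,"dz":0,"wx":0,"wy":0,"wz":-0.12},{"dx":0,"dy":0,"dz":0,"wx":0,"wy":0,"wz":-0.12},{"dx":0,"dy":0,"dz":0,"wx":0,"wy":0,"wz":-0.12},{"dx":0,"dy":0,"dz":0,"wx":0,"wy":0,"wz":-0.12},{"dx":0,"dy":0,"dz":0,"wx":0,"wy":0,"wz":-0.12}]' 160 40 >/dev/null
python3 -m inch '[{"dx":0,"dy":0,"dz":0,"wx":0,"wy":0,"wz":-0.12},{"dx":0,"dy":0,"dz":0,"wx":0,"wy":0,"wz":-0.12},{"dx":0,"dy":0,"dz":0,"wx":0,"wy":0,"wz":-0.12},{"dx":0,"dy":0,"dz":0,"wx":0,"wy":0,"wz":-0.12},{"dx":0,"dy":0,"dz":0,"wx":0,"wy":0,"wz":-0.12}]' >/dev/null
python3 -m inch '[{"dx":0,"dy":0,"dz":0,"wx":0,"wy":0,"wz":-0.12},{"dx":0,"dy":0,"dz":0,"wx":0,"wy":0,"wz":-0.12},{"dx":0,"dy":0,"dz":0,"wx":0,"wy":0,"wz":-0.12},{"dx":0,"dy":0,"dz":0,"wx":0,"wy":0,"wz":-0.12},{"dx":0,"dy":0,"dz":0,"wx":0,"wy":0,"wz":-0.12}]' >/dev/null
python3 -m inch '[{"dx":0,"dy":0,"dz":0,"wx":0,"wy":0,"wz":-0.12},{"dx":0,"dy":0,"dz":0,"wx":0,"wy":0,"wz":-0.12},{"dx":0,"dy":0,"dz":0,"wx":0,"wy":0,"wz":-0.12},{"dx":0,"dy":0,"dz":0,"wx":0,"wy":0,"wz":-0.07},{"dx":0,"dy":0,"dz":0,"wx":0,"wy":0,"wz":0}]' >/dev/null
cat >> h.py <<'E'
CH=np.array([521.35,132.45,0]); CY=np.radians(18.75); RC=R.from_euler('z',CY).as_matrix()
SC=dict(nl=(-52,82),fl=(52,82),nr=(-52,-82),fr=(52,-82))
def go(n,z,barang):
    """to screw n; barang=world angle (deg) of its bar line; tool x along bar, option B"""
    s,r=st(); p=CH+RC@np.array([*SC[n],z]); yaw=np.degrees(np.arctan2(r[1,0],r[0,0]))%360
    a=barang%180+180
    if a>270: a-=180
    down=R.from_euler('z',np.radians(a)).as_matrix()@np.diag([1,-1,-1.])
    print(n,'axis',np.round(p,1),'yaw',round(yaw,1),'->',a,'shift now-axes',np.round(r.T@(p-s['tool_pos']),1),'turn',np.round(R.from_matrix(r.T@down).as_rotvec(),3))
    print('shift after turn',np.round(down.T@(p-s['tool_pos']),1))
E
python3 - <<'E'
from h import *
go('nl',66,56.3)
E
```

```text
t 17.13 p [540.5  75.  232.4] F [-0.   0.5 -0.5] w 0.372 g 0.0
[[-0.55, -0.835, -0.004], [-0.835, 0.55, 0.002], [0.0, 0.005, -1.0]] q [-0.07  0.26  1.56  0.    1.32 -2.63]
nl axis [445.8 193.4  66. ] yaw 236.6 -> 236.3 shift now-axes [-46.8 143.5 167. ] turn [ 0.005 -0.     0.006]
shift after turn [-45.9 144.5 166.4]
```

```bash
python3 -m inch '[{"dx":-0.0115,"dy":0.036,"dz":0.01,"wx":0,"wy":0,"wz":0},{"dx":-0.0115,"dy":0.036,"dz":0.01,"wx":0,"wy":0,"wz":0},{"dx":-0.0115,"dy":0.036,"dz":0.01,"wx":0,"wy":0,"wz":0},{"dx":-0.0115,"dy":0.036,"dz":0.01,"wx":0,"wy":0,"wz":0},{"dx":0,"dy":0,"dz":0.035,"wx":0,"wy":0,"wz":0}]' >/dev/null
python3 -m inch '[{"dx":0,"dy":0,"dz":0.035,"wx":0,"wy":0,"wz":0},{"dx":0,"dy":0,"dz":0,"wx":0,"wy":0,"wz":0},{"dx":0,"dy":0,"dz":0,"wx":0,"wy":0,"wz":0}]' >/dev/null
python3 - <<'E'
from h import *
go('nl',66,56.3)
E
```

```text
t 17.8 p [444.9 192.5 122.8] F [-0.2 -0.1 -0.6] w 0.373 g 0.0
[[-0.554, -0.833, -0.007], [-0.833, 0.554, 0.001], [0.003, 0.006, -1.0]] q [ 0.18  0.27  1.85  0.    1.03 -2.38]
nl axis [445.8 193.4  66. ] yaw 236.4 -> 236.3 shift now-axes [-1.4 -0.6 56.8] turn [ 0.006 -0.003  0.001]
shift after turn [-1.3 -0.2 56.8]
```

```bash
python3 -m inch '[{"dx":-0.001,"dy":0,"dz":0.03,"wx":0,"wy":0,"wz":0},{"dx":0,"dy":0,"dz":0.02,"wx":0,"wy":0,"wz":0},{"dx":0,"dy":0,"dz":0.007,"wx":0,"wy":0,"wz":0},{"dx":0,"dy":0,"dz":0,"wx":0,"wy":0,"wz":0},{"dx":0,"dy":0,"dz":0,"wx":0,"wy":0,"wz":0}]'
python3 -m inch '[{"dx":0,"dy":0,"dz":0,"wx":0,"wy":0,"wz":0},{"dx":0,"dy":0,"dz":0,"wx":0,"wy":0,"wz":0},{"dx":0,"dy":0,"dz":0,"wx":0,"wy":0,"wz":0},{"dx":0,"dy":0,"dz":0,"wx":0,"wy":0,"wz":0}]' 255 40
```

```text
t: 18.22
tool_pos: [448.7, 193.3, 68.7]
ee_rot: [-0.472, 0.881, 0.001, 0.001]
contact_force: [-0.1, 0.6, 0.3]
width: 0.369
grip_force: 0.0
t: 18.55
tool_pos: [447.3, 194.6, 69.3]
ee_rot: [-0.472, 0.881, 0.002, 0.001]
contact_force: [-4.8, 5.7, 7.3]
width: 0.118
grip_force: 39.8
```

```bash
python3 -m inch '[{"dx":0,"dy":0,"dz":0,"wx":0,"wy":0,"wz":0.05},{"dx":0,"dy":0,"dz":0,"wx":0,"wy":0,"wz":0.1},{"dx":0,"dy":0,"dz":0,"wx":0,"wy":0,"wz":0.11},{"dx":0,"dy":0,"dz":0,"wx":0,"wy":0,"wz":0.11},{"dx":0,"dy":0,"dz":0,"wx":0,"wy":0,"wz":0.11}]'
python3 -m inch '[{"dx":0,"dy":0,"dz":0,"wx":0,"wy":0,"wz":0.11},{"dx":0,"dy":0,"dz":0,"wx":0,"wy":0,"wz":0.11},{"dx":0,"dy":0,"dz":0,"wx":0,"wy":0,"wz":0.11},{"dx":0,"dy":0,"dz":0,"wx":0,"wy":0,"wz":0.11},{"dx":0,"dy":0,"dz":0,"wx":0,"wy":0,"wz":0.11}]'
python3 -m inch '[{"dx":0,"dy":0,"dz":0,"wx":0,"wy":0,"wz":0},{"dx":0,"dy":0,"dz":0,"wx":0,"wy":0,"wz":0}]'
python3 - <<'E'
from h import *
s,r=st(); print('yaw',np.degrees(np.arctan2(r[1,0],r[0,0]))%360, s['wrist_torque'])
E
```

```text
t: 18.97
tool_pos: [447.9, 194.0, 69.3]
ee_rot: [-0.247, 0.969, 0.001, 0.001]
contact_force: [-2.8, 1.5, 6.7]
width: 0.118
grip_force: 39.6
t: 19.38
tool_pos: [448.1, 193.0, 69.3]
ee_rot: [0.025, 1.0, 0.001, 0.001]
contact_force: [-2.3, -3.5, 6.8]
width: 0.123
grip_force: 39.8
t: 19.55
tool_pos: [448.1, 193.0, 69.3]
ee_rot: [0.023, 1.0, 0.001, 0.001]
contact_force: [-2.4, -3.9, 7.9]
width: 0.118
grip_force: 39.8
t 19.55 p [448.1 193.   69.3] F [-2.4 -3.9  7.9] w 0.118 g 39.8
[[-0.999, 0.046, 0.001], [0.046, 0.999, 0.001], [-0.001, 0.001, -1.0]] q [ 0.18  0.35  1.91  0.    0.89 -1.35]
yaw 177.39147446428942 [-0.49844727  0.32819854 -0.09331646]
```

```bash
python3 -m inch '[{"dx":0,"dy":0,"dz":0,"wx":0,"wy":0,"wz":0},{"dx":0,"dy":0,"dz":0,"wx":0,"wy":0,"wz":0},{"dx":0,"dy":0,"dz":0,"wx":0,"wy":0,"wz":0},{"dx":0,"dy":0,"dz":-0.03,"wx":0,"wy":0,"wz":0},{"dx":0,"dy":0,"dz":-0.025,"wx":0,"wy":0,"wz":0}]' 160 40 >/dev/null
python3 -m inch '[{"dx":0,"dy":0,"dz":0,"wx":0,"wy":0,"wz":-0.12},{"dx":0,"dy":0,"dz":0,"wx":0,"wy":0,"wz":-0.12},{"dx":0,"dy":0,"dz":0,"wx":0,"wy":0,"wz":-0.12},{"dx":0,"dy":0,"dz":0,"wx":0,"wy":0,"wz":-0.12},{"dx":0,"dy":0,"dz":0,"wx":0,"wy":0,"wz":-0.12}]' >/dev/null
python3 -m inch '[{"dx":0,"dy":0,"dz":0,"wx":0,"wy":0,"wz":-0.12},{"dx":0,"dy":0,"dz":0,"wx":0,"wy":0,"wz":-0.12},{"dx":0,"dy":0,"dz":0,"wx":0,"wy":0,"wz":-0.12},{"dx":0,"dy":0,"dz":0,"wx":0,"wy":0,"wz":-0.06},{"dx":0,"dy":0,"dz":0,"wx":0,"wy":0,"wz":0}]' >/dev/null
python3 - <<'E'
from h import *
go('fr',67,56)
E
```

```text
t 20.8 p [447.6 193.4 122.6] F [-0.5  0.1 -0.1] w 0.371 g 0.0
[[-0.56, -0.829, -0.0], [-0.829, 0.56, 0.002], [-0.001, 0.001, -1.0]] q [ 0.18  0.27  1.85  0.    1.02 -2.37]
fr axis [596.9  71.5  67. ] yaw 236.0 -> 236 shift now-axes [  17.5 -192.    55.3] turn [ 0.001  0.001 -0.   ]
shift after turn [  17.5 -191.9   55.6]
```

```bash
python3 -m inch '[{"dx":0.0033,"dy":-0.0382,"dz":0,"wx":0,"wy":0,"wz":0},{"dx":0.0033,"dy":-0.0382,"dz":0,"wx":0,"wy":0,"wz":0},{"dx":0.0033,"dy":-0.0382,"dz":0,"wx":0,"wy":0,"wz":0},{"dx":0.0033,"dy":-0.0382,"dz":0,"wx":0,"wy":0,"wz":0},{"dx":0.0033,"dy":-0.0382,"dz":0,"wx":0,"wy":0,"wz":0}]' >/dev/null
python3 -m inch '[{"dx":0,"dy":0,"dz":0,"wx":0,"wy":0,"wz":0},{"dx":0,"dy":0,"dz":0,"wx":0,"wy":0,"wz":0},{"dx":0,"dy":0,"dz":0,"wx":0,"wy":0,"wz":0}]' >/dev/null
python3 - <<'E'
from h import *
go('fr',67,56)
E
```

```text
t 21.47 p [595.7  72.4 121.6] F [-0.   0.5  0.4] w 0.37 g 0.0
[[-0.563, -0.826, -0.002], [-0.826, 0.563, 0.002], [-0.001, 0.003, -1.0]] q [-0.07  0.45  1.57  0.    1.12 -2.61]
fr axis [596.9  71.5  67. ] yaw 235.7 -> 236 shift now-axes [ 0.1 -1.7 54.6] turn [ 0.003  0.001 -0.005]
shift after turn [ 0.  -1.6 54.6]
```

```bash
python3 -m inch '[{"dx":0,"dy":-0.001,"dz":0.03,"wx":0,"wy":0,"wz":0},{"dx":0,"dy":0,"dz":0.018,"wx":0,"wy":0,"wz":0},{"dx":0,"dy":0,"dz":0.006,"wx":0,"wy":0,"wz":0},{"dx":0,"dy":0,"dz":0,"wx":0,"wy":0,"wz":0},{"dx":0,"dy":0,"dz":0,"wx":0,"wy":0,"wz":0}]'
python3 -m inch '[{"dx":0,"dy":0,"dz":0,"wx":0,"wy":0,"wz":0},{"dx":0,"dy":0,"dz":0,"wx":0,"wy":0,"wz":0},{"dx":0,"dy":0,"dz":0,"wx":0,"wy":0,"wz":0},{"dx":0,"dy":0,"dz":0,"wx":0,"wy":0,"wz":0}]' 255 40
```

```text
t: 21.88
tool_pos: [596.7, 72.8, 68.7]
ee_rot: [-0.469, 0.883, 0.001, 0.0]
contact_force: [-0.5, 0.1, 0.3]
width: 0.375
grip_force: 0.0
t: 22.22
tool_pos: [598.0, 72.2, 69.8]
ee_rot: [-0.468, 0.884, 0.0, 0.001]
contact_force: [-1.5, 1.1, 6.4]
width: 0.12
grip_force: 41.5
```

Gripped. Turn by 1.02, then release, lift, turn back.

```bash
python3 -m inch '[{"dx":0,"dy":0,"dz":0,"wx":0,"wy":0,"wz":0.05},{"dx":0,"dy":0,"dz":0,"wx":0,"wy":0,"wz":0.1},{"dx":0,"dy":0,"dz":0,"wx":0,"wy":0,"wz":0.11},{"dx":0,"dy":0,"dz":0,"wx":0,"wy":0,"wz":0.11},{"dx":0,"dy":0,"dz":0,"wx":0,"wy":0,"wz":0.11}]'
python3 -m inch '[{"dx":0,"dy":0,"dz":0,"wx":0,"wy":0,"wz":0.11},{"dx":0,"dy":0,"dz":0,"wx":0,"wy":0,"wz":0.11},{"dx":0,"dy":0,"dz":0,"wx":0,"wy":0,"wz":0.11},{"dx":0,"dy":0,"dz":0,"wx":0,"wy":0,"wz":0.11},{"dx":0,"dy":0,"dz":0,"wx":0,"wy":0,"wz":0.1}]'
python3 -m inch '[{"dx":0,"dy":0,"dz":0,"wx":0,"wy":0,"wz":0},{"dx":0,"dy":0,"dz":0,"wx":0,"wy":0,"wz":0}]'
python3 - <<'E'
from h import *
s,r=st(); print('yaw',np.degrees(np.arctan2(r[1,0],r[0,0]))%360)
E
python3 -m inch '[{"dx":0,"dy":0,"dz":0,"wx":0,"wy":0,"wz":0},{"dx":0,"dy":0,"dz":0,"wx":0,"wy":0,"wz":0},{"dx":0,"dy":0,"dz":0,"wx":0,"wy":0,"wz":0},{"dx":0,"dy":0,"dz":-0.03,"wx":0,"wy":0,"wz":0},{"dx":0,"dy":0,"dz":-0.025,"wx":0,"wy":0,"wz":0}]' 160 40 >/dev/null
python3 -m inch '[{"dx":0,"dy":0,"dz":0,"wx":0,"wy":0,"wz":-0.12},{"dx":0,"dy":0,"dz":0,"wx":0,"wy":0,"wz":-0.12},{"dx":0,"dy":0,"dz":0,"wx":0,"wy":0,"wz":-0.12},{"dx":0,"dy":0,"dz":0,"wx":0,"wy":0,"wz":-0.12},{"dx":0,"dy":0,"dz":0,"wx":0,"wy":0,"wz":-0.12}]' >/dev/null
python3 -m inch '[{"dx":0,"dy":0,"dz":0,"wx":0,"wy":0,"wz":-0.12},{"dx":0,"dy":0,"dz":0,"wx":0,"wy":0,"wz":-0.12},{"dx":0,"dy":0,"dz":0,"wx":0,"wy":0,"wz":-0.12},{"dx":0,"dy":0,"dz":0,"wx":0,"wy":0,"wz":-0.12},{"dx":0,"dy":0,"dz":0,"wx":0,"wy":0,"wz":0}]' >/dev/null
python3 - <<'E'
from h import *
go('nr',67,59.4)
E
```

```text
t: 22.63
tool_pos: [598.4, 71.8, 69.8]
ee_rot: [-0.242, 0.97, 0.0, 0.002]
contact_force: [-0.3, 0.2, 5.4]
width: 0.123
grip_force: 41.5
t: 23.05
tool_pos: [598.4, 71.2, 69.8]
ee_rot: [0.025, 1.0, 0.0, 0.001]
contact_force: [-0.6, -2.2, 5.6]
width: 0.122
grip_force: 41.5
t: 23.22
tool_pos: [598.5, 71.2, 69.8]
ee_rot: [0.023, 1.0, 0.0, 0.001]
contact_force: [-0.7, -1.8, 5.3]
width: 0.117
grip_force: 41.5
t 23.22 p [598.5  71.2  69.8] F [-0.7 -1.8  5.3] w 0.117 g 41.5
[[-0.999, 0.046, 0.003], [0.046, 0.999, 0.001], [-0.003, 0.001, -1.0]] q [-0.07  0.51  1.62  0.    1.01 -1.59]
yaw 177.36990766589665
t 24.47 p [596.9  71.9 122.8] F [-0.7  0.7  0.1] w 0.372 g 0.0
[[-0.507, -0.862, -0.001], [-0.862, 0.507, 0.002], [-0.001, 0.002, -1.0]] q [-0.07  0.45  1.57  0.    1.12 -2.68]
nr axis [498.5  38.1  67. ] yaw 239.5 -> 239.4 shift now-axes [79.1 67.6 55.9] turn [0.002 0.001 0.002]
shift after turn [79.2 67.5 55.8]
```

```bash
python3 -m inch '[{"dx":0.0262,"dy":0.0226,"dz":0,"wx":0,"wy":0,"wz":0},{"dx":0.0262,"dy":0.0226,"dz":0,"wx":0,"wy":0,"wz":0},{"dx":0.0262,"dy":0.0226,"dz":0,"wx":0,"wy":0,"wz":0},{"dx":0,"dy":0,"dz":0,"wx":0,"wy":0,"wz":0},{"dx":0,"dy":0,"dz":0,"wx":0,"wy":0,"wz":0}]' >/dev/null
python3 - <<'E'
from h import *
go('nr',67,59.4)
E
python3 -m inch '[{"dx":0,"dy":0,"dz":0.03,"wx":0,"wy":0,"wz":0},{"dx":0,"dy":0,"dz":0.018,"wx":0,"wy":0,"wz":0},{"dx":0,"dy":0,"dz":0.006,"wx":0,"wy":0,"wz":0},{"dx":0,"dy":0,"dz":0,"wx":0,"wy":0,"wz":0},{"dx":0,"dy":0,"dz":0,"wx":0,"wy":0,"wz":0}]'
python3 -m inch '[{"dx":0,"dy":0,"dz":0,"wx":0,"wy":0,"wz":0},{"dx":0,"dy":0,"dz":0,"wx":0,"wy":0,"wz":0},{"dx":0,"dy":0,"dz":0,"wx":0,"wy":0,"wz":0},{"dx":0,"dy":0,"dz":0,"wx":0,"wy":0,"wz":0}]' 255 40
```

```text
t 24.88 p [496.9  38.7 123.1] F [0.6 0.2 0.4] w 0.369 g 0.0
[[-0.514, -0.858, -0.002], [-0.858, 0.514, 0.002], [-0.001, 0.003, -1.0]] q [-0.15  0.29  1.82  0.    1.03 -2.75]
nr axis [498.5  38.1  67. ] yaw 239.0 -> 239.4 shift now-axes [-0.2 -1.8 56.1] turn [ 0.003  0.001 -0.006]
shift after turn [-0.3 -1.7 56.1]
t: 25.3
tool_pos: [499.7, 39.1, 69.4]
ee_rot: [-0.494, 0.869, 0.001, 0.0]
contact_force: [0.1, -0.1, -0.1]
width: 0.371
grip_force: 0.0
t: 25.63
tool_pos: [499.7, 39.1, 70.3]
ee_rot: [-0.494, 0.869, 0.0, 0.001]
contact_force: [-0.7, 0.8, 5.0]
width: 0.117
grip_force: 40.8
```

Turn from yaw 239 to 177.5: 1.08. Then back to 236.2 for fl (-1.03).

```bash
python3 -m inch '[{"dx":0,"dy":0,"dz":0,"wx":0,"wy":0,"wz":0.08},{"dx":0,"dy":0,"dz":0,"wx":0,"wy":0,"wz":0.11},{"dx":0,"dy":0,"dz":0,"wx":0,"wy":0,"wz":0.11},{"dx":0,"dy":0,"dz":0,"wx":0,"wy":0,"wz":0.11},{"dx":0,"dy":0,"dz":0,"wx":0,"wy":0,"wz":0.11}]' >/dev/null
python3 -m inch '[{"dx":0,"dy":0,"dz":0,"wx":0,"wy":0,"wz":0.11},{"dx":0,"dy":0,"dz":0,"wx":0,"wy":0,"wz":0.11},{"dx":0,"dy":0,"dz":0,"wx":0,"wy":0,"wz":0.11},{"dx":0,"dy":0,"dz":0,"wx":0,"wy":0,"wz":0.11},{"dx":0,"dy":0,"dz":0,"wx":0,"wy":0,"wz":0.11}]'
python3 -m inch '[{"dx":0,"dy":0,"dz":0,"wx":0,"wy":0,"wz":0},{"dx":0,"dy":0,"dz":0,"wx":0,"wy":0,"wz":0}]' >/dev/null
python3 - <<'E'
from h import *
s,r=st(); print('yaw',np.degrees(np.arctan2(r[1,0],r[0,0]))%360)
E
python3 -m inch '[{"dx":0,"dy":0,"dz":0,"wx":0,"wy":0,"wz":0},{"dx":0,"dy":0,"dz":0,"wx":0,"wy":0,"wz":0},{"dx":0,"dy":0,"dz":0,"wx":0,"wy":0,"wz":0},{"dx":0,"dy":0,"dz":-0.03,"wx":0,"wy":0,"wz":0},{"dx":0,"dy":0,"dz":-0.025,"wx":0,"wy":0,"wz":0}]' 160 40 >/dev/null
python3 -m inch '[{"dx":0,"dy":0,"dz":0,"wx":0,"wy":0,"wz":-0.12},{"dx":0,"dy":0,"dz":0,"wx":0,"wy":0,"wz":-0.12},{"dx":0,"dy":0,"dz":0,"wx":0,"wy":0,"wz":-0.12},{"dx":0,"dy":0,"dz":0,"wx":0,"wy":0,"wz":-0.12},{"dx":0,"dy":0,"dz":0,"wx":0,"wy":0,"wz":-0.12}]' >/dev/null
python3 -m inch '[{"dx":0,"dy":0,"dz":0,"wx":0,"wy":0,"wz":-0.12},{"dx":0,"dy":0,"dz":0,"wx":0,"wy":0,"wz":-0.12},{"dx":0,"dy":0,"dz":0,"wx":0,"wy":0,"wz":-0.12},{"dx":0,"dy":0,"dz":0,"wx":0,"wy":0,"wz":-0.07},{"dx":0,"dy":0,"dz":0,"wx":0,"wy":0,"wz":0}]' >/dev/null
python3 - <<'E'
from h import *
go('fl',67,56.2)
E
```

```text
t: 26.47
tool_pos: [500.3, 37.8, 70.4]
ee_rot: [0.02, 1.0, -0.0, 0.002]
contact_force: [0.7, -5.3, 3.9]
width: 0.117
grip_force: 40.5
t 26.63 p [500.3  37.8  70.3] F [ 0.9 -5.3  6.1] w 0.122 g 40.8
[[-0.999, 0.032, 0.003], [0.032, 0.999, -0.0], [-0.003, -0.0, -1.0]] q [-0.15  0.36  1.87  0.    0.9  -1.69]
yaw 178.17685301629524
t 27.88 p [498.2  39.2 123.7] F [0.3 0.  0.5] w 0.373 g 0.0
[[-0.542, -0.841, -0.002], [-0.841, 0.542, 0.002], [-0.001, 0.003, -1.0]] q [-0.15  0.29  1.82  0.    1.04 -2.72]
fl axis [544.2 226.8  67. ] yaw 237.2 -> 236.2 shift now-axes [-182.6   62.7   57.1] turn [0.003 0.001 0.018]
shift after turn [-181.5   66.1   56.7]
```

```bash
python3 -m inch '[{"dx":-0.0363,"dy":0.0128,"dz":0,"wx":0,"wy":0,"wz":0.018},{"dx":-0.0363,"dy":0.013,"dz":0,"wx":0,"wy":0,"wz":0},{"dx":-0.0363,"dy":0.013,"dz":0,"wx":0,"wy":0,"wz":0},{"dx":-0.0363,"dy":0.013,"dz":0,"wx":0,"wy":0,"wz":0},{"dx":-0.0363,"dy":0.013,"dz":0,"wx":0,"wy":0,"wz":0}]' >/dev/null
python3 -m inch '[{"dx":0,"dy":0,"dz":0,"wx":0,"wy":0,"wz":0},{"dx":0,"dy":0,"dz":0,"wx":0,"wy":0,"wz":0},{"dx":0,"dy":0,"dz":0,"wx":0,"wy":0,"wz":0}]' >/dev/null
python3 - <<'E'
from h import *
go('fl',67,56.2)
E
```

```text
t 28.55 p [545.1 225.6 123.8] F [-0.   0.4  0.9] w 0.374 g 0.0
[[-0.56, -0.829, -0.002], [-0.829, 0.56, 0.001], [0.0, 0.002, -1.0]] q [ 0.2   0.43  1.6   0.    1.11 -2.35]
fl axis [544.2 226.8  67. ] yaw 236.0 -> 236.2 shift now-axes [-0.5  1.3 56.8] turn [ 0.002 -0.    -0.004]
shift after turn [-0.5  1.4 56.8]
```

```bash
python3 -m inch '[{"dx":0,"dy":0.001,"dz":0.03,"wx":0,"wy":0,"wz":0},{"dx":0,"dy":0,"dz":0.018,"wx":0,"wy":0,"wz":0},{"dx":0,"dy":0,"dz":0.007,"wx":0,"wy":0,"wz":0},{"dx":0,"dy":0,"dz":0,"wx":0,"wy":0,"wz":0},{"dx":0,"dy":0,"dz":0,"wx":0,"wy":0,"wz":0}]'
python3 -m inch '[{"dx":0,"dy":0,"dz":0,"wx":0,"wy":0,"wz":0},{"dx":0,"dy":0,"dz":0,"wx":0,"wy":0,"wz":0},{"dx":0,"dy":0,"dz":0,"wx":0,"wy":0,"wz":0},{"dx":0,"dy":0,"dz":0,"wx":0,"wy":0,"wz":0}]' 255 40
python3 -m inch '[{"dx":0,"dy":0,"dz":0,"wx":0,"wy":0,"wz":0.05},{"dx":0,"dy":0,"dz":0,"wx":0,"wy":0,"wz":0.1},{"dx":0,"dy":0,"dz":0,"wx":0,"wy":0,"wz":0.11},{"dx":0,"dy":0,"dz":0,"wx":0,"wy":0,"wz":0.11},{"dx":0,"dy":0,"dz":0,"wx":0,"wy":0,"wz":0.11}]'
python3 -m inch '[{"dx":0,"dy":0,"dz":0,"wx":0,"wy":0,"wz":0.11},{"dx":0,"dy":0,"dz":0,"wx":0,"wy":0,"wz":0.11},{"dx":0,"dy":0,"dz":0,"wx":0,"wy":0,"wz":0.11},{"dx":0,"dy":0,"dz":0,"wx":0,"wy":0,"wz":0.11},{"dx":0,"dy":0,"dz":0,"wx":0,"wy":0,"wz":0.1}]' >/dev/null
python3 -m inch '[{"dx":0,"dy":0,"dz":0,"wx":0,"wy":0,"wz":0},{"dx":0,"dy":0,"dz":0,"wx":0,"wy":0,"wz":0}]'
python3 -m inch '[{"dx":0,"dy":0,"dz":0,"wx":0,"wy":0,"wz":0},{"dx":0,"dy":0,"dz":0,"wx":0,"wy":0,"wz":0},{"dx":0,"dy":0,"dz":0,"wx":0,"wy":0,"wz":0},{"dx":0,"dy":0,"dz":-0.03,"wx":0,"wy":0,"wz":0},{"dx":0,"dy":0,"dz":-0.025,"wx":0,"wy":0,"wz":0}]' 160 40 >/dev/null
python3 - <<'E'
from h import *
s,r=st(); go('nl',67,-2.5)
E
```

```text
t: 28.97
tool_pos: [545.2, 225.4, 69.7]
ee_rot: [-0.468, 0.883, 0.001, -0.0]
contact_force: [0.1, 0.5, -0.6]
width: 0.377
grip_force: 0.0
t: 29.3
tool_pos: [545.0, 226.9, 71.0]
ee_rot: [-0.469, 0.883, 0.001, 0.001]
contact_force: [-4.0, 1.1, 5.1]
width: 0.117
grip_force: 40.3
t: 29.72
tool_pos: [545.1, 226.7, 71.0]
ee_rot: [-0.243, 0.97, 0.001, 0.001]
contact_force: [-4.1, 0.3, 5.9]
width: 0.118
grip_force: 40.2
t: 30.3
tool_pos: [545.1, 226.4, 71.1]
ee_rot: [0.022, 1.0, 0.001, 0.0]
contact_force: [-3.4, 0.1, 4.5]
width: 0.123
grip_force: 40.3
t 30.72 p [544.3 226.  124. ] F [0.5 0.6 0.3] w 0.372 g 0.0
[[-0.999, 0.043, -0.004], [0.043, 0.999, 0.001], [0.004, 0.001, -1.0]] q [ 0.2   0.43  1.6   0.    1.12 -1.33]
t 30.72 p [544.3 226.  124. ] F [0.5 0.6 0.3] w 0.372 g 0.0
[[-0.999, 0.043, -0.004], [0.043, 0.999, 0.001], [0.004, 0.001, -1.0]] q [ 0.2   0.43  1.6   0.    1.12 -1.33]
nl axis [445.8 193.4  67. ] yaw 177.5 -> 177.5 shift now-axes [ 96.8 -36.9  57.4] turn [ 0.001 -0.004  0.   ]
shift after turn [ 97.  -36.9  57. ]
```

```bash
python3 -m inch '[{"dx":-0.01,"dy":-0.022,"dz":-0.028,"wx":0,"wy":0,"wz":0},{"dx":-0.01,"dy":-0.022,"dz":-0.028,"wx":0,"wy":0,"wz":0},{"dx":-0.01,"dy":-0.022,"dz":-0.028,"wx":0,"wy":0,"wz":0},{"dx":-0.01,"dy":-0.022,"dz":-0.028,"wx":0,"wy":0,"wz":0},{"dx":0,"dy":0,"dz":0,"wx":0,"wy":0,"wz":0}]' >/dev/null
python3 -m inch '[{"dx":0,"dy":0,"dz":0,"wx":0,"wy":0,"wz":0},{"dx":0,"dy":0,"dz":0,"wx":0,"wy":0,"wz":0}]' >/dev/null
python3 - <<'E'
from h import *
im,d,c=snap('wrist','w9.png'); P=pts(d,c); Q=(P-CH)@RC; rr=np.hypot(Q[...,0],Q[...,1])
rect((rr<130)&(rr>70)&(Q[...,2]>71)&(Q[...,2]<85),c,78,60)
for x in(-65,-40,40,55): print(x,[round(float(np.median(Q[...,2][(abs(Q[...,0]-x)<4)&(abs(Q[...,1]-y)<4)&(Q[...,2]>20)])),1) for y in(-45,0,45)])
go('nl',67,-2.5)
E
```

```text
px [379.  24.] 557 xy [446.1 192.7] size [11.5 29.3] ang 87.5
px [201. 100.] 478 xy [497.9  40. ] size [11.8 28.7] ang 87.5
px [416. 143.] 418 xy [543.2 225.6] size [11.7 28.2] ang 87.4
px [251. 206.] 360 xy [594.9  73.1] size [11.3 29.7] ang 84.6
-65 [41.7, 41.6, 41.7]
-40 [41.7, 41.6, 41.7]
40 [275.4, 317.3, 41.7]
55 [41.4, 258.0, 41.8]
t 31.35 p [580.4 136.9 234.9] F [-0.2  0.5 -0.5] w 0.372 g 0.0
[[-0.999, 0.043, -0.003], [0.043, 0.999, 0.002], [0.003, 0.002, -1.0]] q [ 0.04  0.35  1.43  0.    1.36 -1.48]
nl axis [445.8 193.4  67. ] yaw 177.5 -> 177.5 shift now-axes [136.4  50.4 168.5] turn [ 0.002 -0.003  0.001]
shift after turn [137.   50.6 167.9]
```

View pics/w9.png

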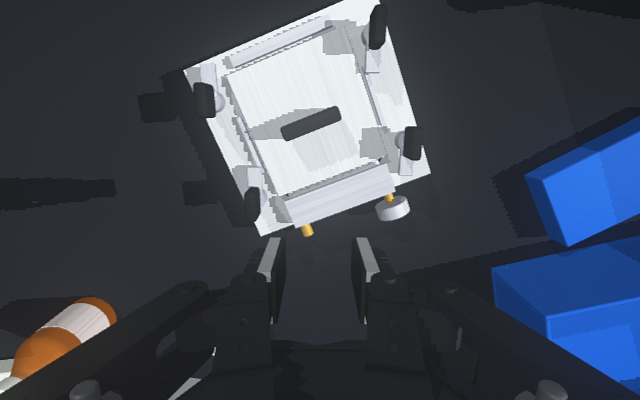

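```bash
python3 -m inch '[{"dx":0.0341,"dy":0.0125,"dz":0.01,"wx":0,"wy":0,"wz":0},{"dx":0.0341,"dy":0.0125,"dz":0.01,"wx":0,"wy":0,"wz":0},{"dx":0.0341,"dy":0.0125,"dz":0.01,"wx":0,"wy":0,"wz":0},{"dx":0.0341,"dy":0.0125,"dz":0.01,"wx":0,"wy":0,"wz":0},{"dx":0,"dy":0,"dz":0.035,"wx":0,"wy":0,"wz":0}]' >/dev/null
python3 -m inch '[{"dx":0,"dy":0,"dz":0.035,"wx":0,"wy":0,"wz":0},{"dx":0,"dy":0,"dz":0,"wx":0,"wy":0,"wz":0},{"dx":0,"dy":0,"dz":0,"wx":0,"wy":0,"wz":0}]' >/dev/null
python3 - <<'E'
from h import *
go('nl',67,-2.5)
E
```

```text
t 32.02 p [444.6 192.8 124.6] F [ 0.5 -0.5 -0. ] w 0.374 g 0.0
[[-0.999, 0.042, -0.007], [0.042, 0.999, 0.001], [0.007, 0.0, -1.0]] q [ 0.18  0.27  1.85  0.    1.03 -1.35]
nl axis [445.8 193.4  67. ] yaw 177.6 -> 177.5 shift now-axes [-1.5  0.6 57.5] turn [ 0.    -0.007  0.002]
shift after turn [-1.1  0.6 57.6]
```

```bash
python3 -m inch '[{"dx":-0.001,"dy":0.0005,"dz":0.03,"wx":0,"wy":0,"wz":0},{"dx":0,"dy":0,"dz":0.018,"wx":0,"wy":0,"wz":0},{"dx":0,"dy":0,"dz":0.008,"wx":0,"wy":0,"wz":0},{"dx":0,"dy":0,"dz":0,"wx":0,"wy":0,"wz":0},{"dx":0,"dy":0,"dz":0,"wx":0,"wy":0,"wz":0}]'
python3 -m inch '[{"dx":0,"dy":0,"dz":0,"wx":0,"wy":0,"wz":0},{"dx":0,"dy":0,"dz":0,"wx":0,"wy":0,"wz":0},{"dx":0,"dy":0,"dz":0,"wx":0,"wy":0,"wz":0},{"dx":0,"dy":0,"dz":0,"wx":0,"wy":0,"wz":0}]' 255 60
python3 -m inch '[{"dx":0,"dy":0,"dz":0,"wx":0,"wy":0,"wz":0.06},{"dx":0,"dy":0,"dz":0,"wx":0,"wy":0,"wz":0.12},{"dx":0,"dy":0,"dz":0,"wx":0,"wy":0,"wz":0.12},{"dx":0,"dy":0,"dz":0,"wx":0,"wy":0,"wz":0.12},{"dx":0,"dy":0,"dz":0,"wx":0,"wy":0,"wz":0.12}]'
python3 -m inch '[{"dx":0,"dy":0,"dz":0,"wx":0,"wy":0,"wz":0.12},{"dx":0,"dy":0,"dz":0,"wx":0,"wy":0,"wz":0.12},{"dx":0,"dy":0,"dz":0,"wx":0,"wy":0,"wz":0.12},{"dx":0,"dy":0,"dz":0,"wx":0,"wy":0,"wz":0.12},{"dx":0,"dy":0,"dz":0,"wx":0,"wy":0,"wz":0.12}]'
python3 - <<'E'
from h import *
s,r=st(); print('yaw',np.degrees(np.arctan2(r[1,0],r[0,0]))%360, s['wrist_torque'])
E
python3 -m inch '[{"dx":0,"dy":0,"dz":0,"wx":0,"wy":0,"wz":0.06},{"dx":0,"dy":0,"dz":0,"wx":0,"wy":0,"wz":0},{"dx":0,"dy":0,"dz":0,"wx":0,"wy":0,"wz":0}]'
python3 - <<'E'
from h import *
s,r=st(); print('yaw',np.degrees(np.arctan2(r[1,0],r[0,0]))%360, s['wrist_torque'])
E
```

```text
t: 32.43
tool_pos: [449.1, 193.2, 71.5]
ee_rot: [0.022, 1.0, 0.001, 0.0]
contact_force: [-0.0, 0.4, -0.4]
width: 0.371
grip_force: 0.0
t: 32.77
tool_pos: [449.4, 193.0, 72.1]
ee_rot: [0.022, 1.0, 0.001, 0.001]
contact_force: [-1.4, -0.7, 5.7]
width: 0.113
grip_force: 60.6
t: 33.18
tool_pos: [448.9, 191.5, 72.1]
ee_rot: [0.29, 0.957, -0.0, 0.001]
contact_force: [-2.3, -9.7, 10.1]
width: 0.111
grip_force: 61.2
t: 33.6
tool_pos: [447.5, 190.4, 72.1]
ee_rot: [0.559, 0.829, -0.002, 0.0]
contact_force: [-6.3, -14.5, 14.9]
width: 0.115
grip_force: 62.0
t 33.6 p [447.5 190.4  72.1] F [ -6.3 -14.5  14.9] w 0.115 g 62.0
[[-0.374, 0.927, -0.002], [0.927, 0.374, -0.003], [-0.002, -0.003, -1.0]] q [ 0.17  0.34  1.9  -0.    0.9  -0.21]
yaw 111.97626993811008 [-2.50217118  1.08594131  0.173031  ]
t: 33.85
tool_pos: [447.3, 190.3, 72.1]
ee_rot: [0.582, 0.813, -0.002, 0.0]
contact_force: [-6.0, -14.6, 14.6]
width: 0.114
grip_force: 61.9
t 33.85 p [447.3 190.3  72.1] F [ -6.  -14.6  14.6] w 0.114 g 61.9
[[-0.323, 0.946, -0.002], [0.946, 0.323, -0.003], [-0.002, -0.003, -1.0]] q [ 0.17  0.34  1.9  -0.    0.9  -0.15]
yaw 108.84471543910331 [-2.51720421  0.95370408 -0.05054798]
```

```bash
python3 -m inch '[{"dx":0,"dy":0,"dz":0,"wx":0,"wy":0,"wz":0.05},{"dx":0,"dy":0,"dz":0,"wx":0,"wy":0,"wz":0},{"dx":0,"dy":0,"dz":0,"wx":0,"wy":0,"wz":0}]'
cat > y.py <<'E'
from h import *
s,r=st(); print('yaw',np.degrees(np.arctan2(r[1,0],r[0,0]))%360, np.round(s['wrist_torque'],2),np.round(s['joint_torque'],2))
E
python3 y.py
python3 -m inch '[{"dx":0,"dy":0,"dz":0,"wx":0,"wy":0,"wz":0.05},{"dx":0,"dy":0,"dz":0,"wx":0,"wy":0,"wz":0},{"dx":0,"dy":0,"dz":0,"wx":0,"wy":0,"wz":0}]' >/dev/null
python3 y.py
```

```text
t: 34.1
tool_pos: [447.3, 190.3, 72.1]
ee_rot: [0.601, 0.799, -0.002, 0.0]
contact_force: [-6.6, -14.6, 14.6]
width: 0.113
grip_force: 64.3
t 34.1 p [447.3 190.3  72.1] F [ -6.6 -14.6  14.6] w 0.113 g 64.3
[[-0.278, 0.961, -0.002], [0.961, 0.278, -0.004], [-0.003, -0.003, -1.0]] q [ 0.17  0.34  1.9  -0.    0.9  -0.1 ]
yaw 106.12202286712714 [-2.33  1.    1.03] [  4.12 -35.91 -22.64   4.08  -2.98   1.06]
t 34.35 p [447.2 190.3  72.1] F [ -6.6 -14.   14.3] w 0.11 g 77.5
[[-0.231, 0.973, -0.002], [0.973, 0.231, -0.004], [-0.004, -0.003, -1.0]] q [ 0.17  0.34  1.9  -0.    0.9  -0.06]
yaw 103.352336090201 [-2.3   1.03  1.53] [  3.41 -35.78 -22.62   4.41  -3.02   1.68]
```

```bash
python3 -m inch '[{"dx":0,"dy":0,"dz":0,"wx":0,"wy":0,"wz":-0.04},{"dx":0,"dy":0,"dz":0,"wx":0,"wy":0,"wz":0}]' >/dev/null
python3 -m inch '[{"dx":0,"dy":0,"dz":0,"wx":0,"wy":0,"wz":0},{"dx":0,"dy":0,"dz":0,"wx":0,"wy":0,"wz":0},{"dx":0,"dy":0,"dz":0,"wx":0,"wy":0,"wz":0},{"dx":0,"dy":0,"dz":-0.03,"wx":0,"wy":0,"wz":0},{"dx":0,"dy":0,"dz":-0.025,"wx":0,"wy":0,"wz":0}]' 160 40 
python3 -m inch '[{"dx":0,"dy":0,"dz":0,"wx":0,"wy":0,"wz":-0.12},{"dx":0,"dy":0,"dz":0,"wx":0,"wy":0,"wz":-0.12},{"dx":0,"dy":0,"dz":0,"wx":0,"wy":0,"wz":-0.12},{"dx":0,"dy":0,"dz":0,"wx":0,"wy":0,"wz":-0.12},{"dx":0,"dy":0,"dz":0,"wx":0,"wy":0,"wz":-0.12}]' >/dev/null
python3 -m inch '[{"dx":0,"dy":0,"dz":0,"wx":0,"wy":0,"wz":-0.12},{"dx":0,"dy":0,"dz":0,"wx":0,"wy":0,"wz":-0.12},{"dx":0,"dy":0,"dz":0,"wx":0,"wy":0,"wz":-0.12},{"dx":0,"dy":0,"dz":0,"wx":0,"wy":0,"wz":-0.12},{"dx":0,"dy":0,"dz":0,"wx":0,"wy":0,"wz":-0.12}]' >/dev/null
python3 -m inch '[{"dx":0,"dy":0,"dz":0,"wx":0,"wy":0,"wz":-0.06},{"dx":0,"dy":0,"dz":0,"wx":0,"wy":0,"wz":0},{"dx":0,"dy":0,"dz":0,"wx":0,"wy":0,"wz":0}]' >/dev/null
python3 - <<'E'
from h import *
go('fr',67,-3)
E
```

```text
t: 34.93
tool_pos: [447.3, 193.0, 125.5]
ee_rot: [0.606, 0.795, -0.0, -0.002]
contact_force: [2.5, -0.1, 0.4]
width: 0.376
grip_force: 0.0
t 36.02 p [448.3 193.2 125.5] F [ 0.6 -0.4  0.5] w 0.372 g 0.0
[[-0.999, 0.045, -0.0], [0.045, 0.999, 0.002], [0.0, 0.002, -1.0]] q [ 0.18  0.27  1.85  0.    1.03 -1.35]
fr axis [596.9  71.5  67. ] yaw 177.4 -> 177 shift now-axes [-154.  -114.9   58.2] turn [ 0.002 -0.     0.007]
shift after turn [-154.8 -113.7   58.5]
```

```bash
python3 -m inch '[{"dx":-0.0308,"dy":-0.0228,"dz":0,"wx":0,"wy":0,"wz":0.005},{"dx":-0.0308,"dy":-0.0228,"dz":0,"wx":0,"wy":0,"wz":0},{"dx":-0.0308,"dy":-0.0228,"dz":0,"wx":0,"wy":0,"wz":0},{"dx":-0.0308,"dy":-0.0228,"dz":0,"wx":0,"wy":0,"wz":0},{"dx":-0.0308,"dy":-0.0228,"dz":0,"wx":0,"wy":0,"wz":0}]' >/dev/null
python3 -m inch '[{"dx":0,"dy":0,"dz":0,"wx":0,"wy":0,"wz":0},{"dx":0,"dy":0,"dz":0,"wx":0,"wy":0,"wz":0},{"dx":0,"dy":0,"dz":0,"wx":0,"wy":0,"wz":0}]'
python3 -m inch '[{"dx":0,"dy":0,"dz":0.02,"wx":0,"wy":0,"wz":0},{"dx":0,"dy":0,"dz":0.01,"wx":0,"wy":0,"wz":0},{"dx":0,"dy":0,"dz":0,"wx":0,"wy":0,"wz":0},{"dx":0,"dy":0,"dz":0,"wx":0,"wy":0,"wz":0}]'
python3 - <<'E'
from h import *
go('fr',67,-3)
E
```

```text
t: 36.68
tool_pos: [596.0, 71.9, 124.6]
ee_rot: [0.025, 1.0, 0.001, -0.001]
contact_force: [-0.2, -0.2, -0.3]
width: 0.374
grip_force: 0.0
t: 37.02
tool_pos: [595.2, 72.8, 94.6]
ee_rot: [0.024, 1.0, 0.001, -0.002]
contact_force: [1.1, -0.3, -0.1]
width: 0.372
grip_force: 0.0
t 37.02 p [595.2  72.8  94.6] F [ 1.1 -0.3 -0.1] w 0.372 g 0.0
[[-0.999, 0.047, -0.003], [0.047, 0.999, 0.002], [0.003, 0.002, -1.0]] q [-0.07  0.48  1.6   0.    1.06 -1.59]
fr axis [596.9  71.5  67. ] yaw 177.3 -> 177 shift now-axes [-1.9 -1.3 27.6] turn [ 0.002 -0.003  0.005]
shift after turn [-1.8 -1.2 27.6]
```

```bash
python3 -m inch '[{"dx":0,"dy":-0.0005,"dz":0.018,"wx":0,"wy":0,"wz":0},{"dx":0,"dy":0,"dz":0.008,"wx":0,"wy":0,"wz":0},{"dx":0,"dy":0,"dz":0,"wx":0,"wy":0,"wz":0},{"dx":0,"dy":0,"dz":0,"wx":0,"wy":0,"wz":0}]'
python3 -m inch '[{"dx":0,"dy":0,"dz":0,"wx":0,"wy":0,"wz":0},{"dx":0,"dy":0,"dz":0,"wx":0,"wy":0,"wz":0},{"dx":0,"dy":0,"dz":0,"wx":0,"wy":0,"wz":0},{"dx":0,"dy":0,"dz":0,"wx":0,"wy":0,"wz":0}]' 255 60
python3 -m inch '[{"dx":0,"dy":0,"dz":0,"wx":0,"wy":0,"wz":0.06},{"dx":0,"dy":0,"dz":0,"wx":0,"wy":0,"wz":0.12},{"dx":0,"dy":0,"dz":0,"wx":0,"wy":0,"wz":0.12},{"dx":0,"dy":0,"dz":0,"wx":0,"wy":0,"wz":0.12},{"dx":0,"dy":0,"dz":0,"wx":0,"wy":0,"wz":0.12}]'
python3 -m inch '[{"dx":0,"dy":0,"dz":0,"wx":0,"wy":0,"wz":0.12},{"dx":0,"dy":0,"dz":0,"wx":0,"wy":0,"wz":0.12},{"dx":0,"dy":0,"dz":0,"wx":0,"wy":0,"wz":0.12},{"dx":0,"dy":0,"dz":0,"wx":0,"wy":0,"wz":0.12},{"dx":0,"dy":0,"dz":0,"wx":0,"wy":0,"wz":0.12}]'
python3 -m inch '[{"dx":0,"dy":0,"dz":0,"wx":0,"wy":0,"wz":0.06},{"dx":0,"dy":0,"dz":0,"wx":0,"wy":0,"wz":0.05},{"dx":0,"dy":0,"dz":0,"wx":0,"wy":0,"wz":0},{"dx":0,"dy":0,"dz":0,"wx":0,"wy":0,"wz":0}]' >/dev/null
python3 y.py
python3 -m inch '[{"dx":0,"dy":0,"dz":0,"wx":0,"wy":0,"wz":0.05},{"dx":0,"dy":0,"dz":0,"wx":0,"wy":0,"wz":0},{"dx":0,"dy":0,"dz":0,"wx":0,"wy":0,"wz":0}]' >/dev/null
python3 y.py
```

```text
t: 37.35
tool_pos: [596.2, 71.7, 69.2]
ee_rot: [0.024, 1.0, 0.001, -0.001]
contact_force: [0.2, 0.1, 0.7]
width: 0.371
grip_force: 0.0
t: 37.68
tool_pos: [597.1, 71.3, 70.2]
ee_rot: [0.024, 1.0, 0.001, 0.0]
contact_force: [-1.3, 0.3, 5.6]
width: 0.114
grip_force: 61.1
t: 38.1
tool_pos: [597.2, 71.4, 70.2]
ee_rot: [0.293, 0.956, 0.001, 0.0]
contact_force: [-0.5, 0.8, 5.6]
width: 0.116
grip_force: 61.3
t: 38.52
tool_pos: [597.3, 71.5, 70.2]
ee_rot: [0.562, 0.827, 0.001, 0.0]
contact_force: [-0.2, 0.4, 4.3]
width: 0.113
grip_force: 61.3
t 38.85 p [597.3  71.5  70.2] F [-0.9 -0.2  5.8] w 0.109 g 65.2
[[-0.272, 0.962, 0.001], [0.962, 0.272, 0.001], [0.001, 0.002, -1.0]] q [-0.07  0.51  1.62  0.    1.01 -0.34]
yaw 105.77953186801908 [0.09 0.03 1.  ] [ -1.44 -50.22 -22.31   0.42  -0.22   1.15]
t 39.1 p [597.3  71.5  70.3] F [-1.2  0.6  5.8] w 0.113 g 80.2
[[-0.225, 0.974, 0.002], [0.974, 0.225, 0.001], [0.0, 0.002, -1.0]] q [-0.07  0.51  1.62  0.    1.01 -0.29]
yaw 103.00777794263648 [0.09 0.1  1.66] [ -2.1  -50.09 -22.26   0.74  -0.23   1.76]
```

At stop. Release, turn back, next nr.

```bash
python3 -m inch '[{"dx":0,"dy":0,"dz":0,"wx":0,"wy":0,"wz":-0.04},{"dx":0,"dy":0,"dz":0,"wx":0,"wy":0,"wz":0}]' >/dev/null
python3 -m inch '[{"dx":0,"dy":0,"dz":0,"wx":0,"wy":0,"wz":0},{"dx":0,"dy":0,"dz":0,"wx":0,"wy":0,"wz":0},{"dx":0,"dy":0,"dz":0,"wx":0,"wy":0,"wz":0},{"dx":0,"dy":0,"dz":-0.03,"wx":0,"wy":0,"wz":0},{"dx":0,"dy":0,"dz":-0.025,"wx":0,"wy":0,"wz":0}]' 160 40 >/dev/null
python3 -m inch '[{"dx":0,"dy":0,"dz":0,"wx":0,"wy":0,"wz":-0.12},{"dx":0,"dy":0,"dz":0,"wx":0,"wy":0,"wz":-0.12},{"dx":0,"dy":0,"dz":0,"wx":0,"wy":0,"wz":-0.12},{"dx":0,"dy":0,"dz":0,"wx":0,"wy":0,"wz":-0.12},{"dx":0,"dy":0,"dz":0,"wx":0,"wy":0,"wz":-0.12}]' >/dev/null
python3 -m inch '[{"dx":0,"dy":0,"dz":0,"wx":0,"wy":0,"wz":-0.12},{"dx":0,"dy":0,"dz":0,"wx":0,"wy":0,"wz":-0.12},{"dx":0,"dy":0,"dz":0,"wx":0,"wy":0,"wz":-0.12},{"dx":0,"dy":0,"dz":0,"wx":0,"wy":0,"wz":-0.12},{"dx":0,"dy":0,"dz":0,"wx":0,"wy":0,"wz":-0.12}]' >/dev/null
python3 -m inch '[{"dx":0,"dy":0,"dz":0,"wx":0,"wy":0,"wz":-0.06},{"dx":0,"dy":0,"dz":0,"wx":0,"wy":0,"wz":0},{"dx":0,"dy":0,"dz":0,"wx":0,"wy":0,"wz":0}]' >/dev/null
python3 - <<'E'
from h import *
go('nr',67,-2.5)
E
```

```text
t 40.77 p [596.4  71.2 123.8] F [-0.3 -0.2 -0. ] w 0.373 g 0.0
[[-0.999, 0.051, -0.001], [0.051, 0.999, 0.002], [0.001, 0.002, -1.0]] q [-0.07  0.45  1.57  0.    1.12 -1.59]
nr axis [498.5  38.1  67. ] yaw 177.1 -> 177.5 shift now-axes [ 96.1 -38.1  56.9] turn [ 0.002 -0.001 -0.007]
shift after turn [ 96.4 -37.3  56.8]
```

```bash
python3 -m inch '[{"dx":0.0321,"dy":-0.0123,"dz":0,"wx":0,"wy":0,"wz":-0.006},{"dx":0.0321,"dy":-0.0123,"dz":0,"wx":0,"wy":0,"wz":0},{"dx":0.0321,"dy":-0.0123,"dz":0,"wx":0,"wy":0,"wz":0},{"dx":0,"dy":0,"dz":0,"wx":0,"wy":0,"wz":0},{"dx":0,"dy":0,"dz":0.01,"wx":0,"wy":0,"wz":0}]' >/dev/null
python3 -m inch '[{"dx":0,"dy":0,"dz":0.02,"wx":0,"wy":0,"wz":0},{"dx":0,"dy":0,"dz":0.0,"wx":0,"wy":0,"wz":0},{"dx":0,"dy":0,"dz":0,"wx":0,"wy":0,"wz":0},{"dx":0,"dy":0,"dz":0,"wx":0,"wy":0,"wz":0}]'>/dev/null
python3 - <<'E'
from h import *
go('nr',67,-2.5)
E
```

```text
t 41.52 p [499.7  38.8  94.2] F [-0.2  0.6  0.6] w 0.374 g 0.0
[[-0.999, 0.043, -0.0], [0.043, 0.999, 0.002], [0.0, 0.002, -1.0]] q [-0.15  0.33  1.85  0.    0.96 -1.68]
nr axis [498.5  38.1  67. ] yaw 177.6 -> 177.5 shift now-axes [ 1.2 -0.8 27.2] turn [ 0.002 -0.     0.001]
shift after turn [ 1.2 -0.8 27.2]
```

```bash
python3 -m inch '[{"dx":0.001,"dy":-0.0005,"dz":0.018,"wx":0,"wy":0,"wz":0},{"dx":0,"dy":0,"dz":0.008,"wx":0,"wy":0,"wz":0},{"dx":0,"dy":0,"dz":0,"wx":0,"wy":0,"wz":0},{"dx":0,"dy":0,"dz":0,"wx":0,"wy":0,"wz":0}]'
python3 -m inch '[{"dx":0,"dy":0,"dz":0,"wx":0,"wy":0,"wz":0},{"dx":0,"dy":0,"dz":0,"wx":0,"wy":0,"wz":0},{"dx":0,"dy":0,"dz":0,"wx":0,"wy":0,"wz":0},{"dx":0,"dy":0,"dz":0,"wx":0,"wy":0,"wz":0}]' 255 60
python3 -m inch '[{"dx":0,"dy":0,"dz":0,"wx":0,"wy":0,"wz":0.06},{"dx":0,"dy":0,"dz":0,"wx":0,"wy":0,"wz":0.12},{"dx":0,"dy":0,"dz":0,"wx":0,"wy":0,"wz":0.12},{"dx":0,"dy":0,"dz":0,"wx":0,"wy":0,"wz":0.12},{"dx":0,"dy":0,"dz":0,"wx":0,"wy":0,"wz":0.12}]'
python3 -m inch '[{"dx":0,"dy":0,"dz":0,"wx":0,"wy":0,"wz":0.12},{"dx":0,"dy":0,"dz":0,"wx":0,"wy":0,"wz":0.12},{"dx":0,"dy":0,"dz":0,"wx":0,"wy":0,"wz":0.12},{"dx":0,"dy":0,"dz":0,"wx":0,"wy":0,"wz":0.12},{"dx":0,"dy":0,"dz":0,"wx":0,"wy":0,"wz":0.12}]'
python3 -m inch '[{"dx":0,"dy":0,"dz":0,"wx":0,"wy":0,"wz":0.06},{"dx":0,"dy":0,"dz":0,"wx":0,"wy":0,"wz":0.05},{"dx":0,"dy":0,"dz":0,"wx":0,"wy":0,"wz":0},{"dx":0,"dy":0,"dz":0,"wx":0,"wy":0,"wz":0}]' >/dev/null
python3 y.py
python3 -m inch '[{"dx":0,"dy":0,"dz":0,"wx":0,"wy":0,"wz":0.05},{"dx":0,"dy":0,"dz":0,"wx":0,"wy":0,"wz":0},{"dx":0,"dy":0,"dz":0,"wx":0,"wy":0,"wz":0}]' >/dev/null
python3 y.py
```

```text
t: 41.85
tool_pos: [497.8, 38.4, 68.1]
ee_rot: [0.021, 1.0, 0.001, -0.001]
contact_force: [0.5, -0.0, -0.1]
width: 0.37
grip_force: 0.0
t: 42.18
tool_pos: [498.3, 37.9, 69.0]
ee_rot: [0.021, 1.0, 0.001, 0.0]
contact_force: [-1.3, -2.2, 5.8]
width: 0.117
grip_force: 61.2
t: 42.6
tool_pos: [498.4, 38.2, 69.0]
ee_rot: [0.29, 0.957, 0.001, 0.0]
contact_force: [-0.8, -0.9, 5.7]
width: 0.117
grip_force: 61.3
t: 43.02
tool_pos: [498.7, 38.3, 69.0]
ee_rot: [0.56, 0.829, 0.001, 0.0]
contact_force: [-0.2, -0.7, 4.5]
width: 0.114
grip_force: 61.2
t 43.35 p [498.7  38.3  69. ] F [0.7 0.7 5.5] w 0.115 g 64.2
[[-0.278, 0.961, 0.002], [0.961, 0.278, 0.001], [0.001, 0.002, -1.0]] q [-0.15  0.36  1.88  0.    0.9  -0.43]
yaw 106.14953433166015 [-0.06 -0.13  0.89] [ -1.01 -40.1  -19.4    0.54   0.16   1.06]
t 43.6 p [498.7  38.3  69.1] F [0.2 1.2 6.2] w 0.113 g 78.7
[[-0.231, 0.973, 0.002], [0.973, 0.231, 0.001], [0.0, 0.002, -1.0]] q [-0.15  0.36  1.88  0.    0.9  -0.38]
yaw 103.38235045207706 [ 0.07 -0.1   1.59] [ -1.8  -39.95 -19.35   0.89   0.14   1.68]
```

```bash
python3 -m inch '[{"dx":0,"dy":0,"dz":0,"wx":0,"wy":0,"wz":-0.04},{"dx":0,"dy":0,"dz":0,"wx":0,"wy":0,"wz":0}]' >/dev/null
python3 -m inch '[{"dx":0,"dy":0,"dz":0,"wx":0,"wy":0,"wz":0},{"dx":0,"dy":0,"dz":0,"wx":0,"wy":0,"wz":0},{"dx":0,"dy":0,"dz":0,"wx":0,"wy":0,"wz":0},{"dx":0,"dy":0,"dz":-0.03,"wx":0,"wy":0,"wz":0},{"dx":0,"dy":0,"dz":-0.025,"wx":0,"wy":0,"wz":0}]' 160 40 >/dev/null
python3 -m inch '[{"dx":0,"dy":0,"dz":0,"wx":0,"wy":0,"wz":-0.12},{"dx":0,"dy":0,"dz":0,"wx":0,"wy":0,"wz":-0.12},{"dx":0,"dy":0,"dz":0,"wx":0,"wy":0,"wz":-0.12},{"dx":0,"dy":0,"dz":0,"wx":0,"wy":0,"wz":-0.12},{"dx":0,"dy":0,"dz":0,"wx":0,"wy":0,"wz":-0.12}]' >/dev/null
python3 -m inch '[{"dx":0,"dy":0,"dz":0,"wx":0,"wy":0,"wz":-0.12},{"dx":0,"dy":0,"dz":0,"wx":0,"wy":0,"wz":-0.12},{"dx":0,"dy":0,"dz":0,"wx":0,"wy":0,"wz":-0.12},{"dx":0,"dy":0,"dz":0,"wx":0,"wy":0,"wz":-0.12},{"dx":0,"dy":0,"dz":0,"wx":0,"wy":0,"wz":-0.12}]' >/dev/null
python3 -m inch '[{"dx":0,"dy":0,"dz":0,"wx":0,"wy":0,"wz":-0.06},{"dx":0,"dy":0,"dz":0,"wx":0,"wy":0,"wz":0},{"dx":0,"dy":0,"dz":0,"wx":0,"wy":0,"wz":0}]' >/dev/null
python3 - <<'E'
from h import *
go('fl',67,-2.5)
E
```

```text
t 45.27 p [497.5  38.2 122.9] F [ 0.1  0.7 -0.2] w 0.375 g 0.0
[[-0.999, 0.045, -0.001], [0.045, 0.999, 0.002], [0.001, 0.002, -1.0]] q [-0.15  0.29  1.82  0.    1.03 -1.68]
fl axis [544.2 226.8  67. ] yaw 177.4 -> 177.5 shift now-axes [-38.3 190.4  56.2] turn [ 0.002 -0.001 -0.001]
shift after turn [-38.5 190.4  55.9]
```

```bash
python3 -m inch '[{"dx":-0.0077,"dy":0.038,"dz":0,"wx":0,"wy":0,"wz":0},{"dx":-0.0077,"dy":0.038,"dz":0,"wx":0,"wy":0,"wz":0},{"dx":-0.0077,"dy":0.038,"dz":0,"wx":0,"wy":0,"wz":0},{"dx":-0.0077,"dy":0.038,"dz":0,"wx":0,"wy":0,"wz":0},{"dx":-0.0077,"dy":0.038,"dz":0,"wx":0,"wy":0,"wz":0}]' >/dev/null
python3 -m inch '[{"dx":0,"dy":0,"dz":0,"wx":0,"wy":0,"wz":0},{"dx":0,"dy":0,"dz":0.03,"wx":0,"wy":0,"wz":0},{"dx":0,"dy":0,"dz":0,"wx":0,"wy":0,"wz":0},{"dx":0,"dy":0,"dz":0,"wx":0,"wy":0,"wz":0},{"dx":0,"dy":0,"dz":0,"wx":0,"wy":0,"wz":0}]'>/dev/null
python3 - <<'E'
from h import *
go('fl',67,-2.5)
E
```

```text
t 46.1 p [544.1 225.9  93.8] F [ 0.4 -0.7  0.3] w 0.375 g 0.0
[[-0.999, 0.044, -0.001], [0.044, 0.999, 0.002], [0.001, 0.002, -1.0]] q [ 0.2   0.47  1.63  0.    1.05 -1.32]
fl axis [544.2 226.8  67. ] yaw 177.5 -> 177.5 shift now-axes [-0.1  0.9 26.8] turn [ 0.002 -0.001 -0.   ]
shift after turn [-0.1  0.9 26.8]
```

```bash
python3 -m inch '[{"dx":0,"dy":0.0005,"dz":0.018,"wx":0,"wy":0,"wz":0},{"dx":0,"dy":0,"dz":0.008,"wx":0,"wy":0,"wz":0},{"dx":0,"dy":0,"dz":0,"wx":0,"wy":0,"wz":0},{"dx":0,"dy":0,"dz":0,"wx":0,"wy":0,"wz":0}]'
python3 -m inch '[{"dx":0,"dy":0,"dz":0,"wx":0,"wy":0,"wz":0},{"dx":0,"dy":0,"dz":0,"wx":0,"wy":0,"wz":0},{"dx":0,"dy":0,"dz":0,"wx":0,"wy":0,"wz":0},{"dx":0,"dy":0,"dz":0,"wx":0,"wy":0,"wz":0}]' 255 60
python3 -m inch '[{"dx":0,"dy":0,"dz":0,"wx":0,"wy":0,"wz":0.06},{"dx":0,"dy":0,"dz":0,"wx":0,"wy":0,"wz":0.12},{"dx":0,"dy":0,"dz":0,"wx":0,"wy":0,"wz":0.12},{"dx":0,"dy":0,"dz":0,"wx":0,"wy":0,"wz":0.12},{"dx":0,"dy":0,"dz":0,"wx":0,"wy":0,"wz":0.12}]'
python3 -m inch '[{"dx":0,"dy":0,"dz":0,"wx":0,"wy":0,"wz":0.12},{"dx":0,"dy":0,"dz":0,"wx":0,"wy":0,"wz":0.12},{"dx":0,"dy":0,"dz":0,"wx":0,"wy":0,"wz":0.12},{"dx":0,"dy":0,"dz":0,"wx":0,"wy":0,"wz":0.12},{"dx":0,"dy":0,"dz":0,"wx":0,"wy":0,"wz":0.12}]'
python3 -m inch '[{"dx":0,"dy":0,"dz":0,"wx":0,"wy":0,"wz":0.06},{"dx":0,"dy":0,"dz":0,"wx":0,"wy":0,"wz":0.05},{"dx":0,"dy":0,"dz":0,"wx":0,"wy":0,"wz":0},{"dx":0,"dy":0,"dz":0,"wx":0,"wy":0,"wz":0}]' >/dev/null
python3 y.py
python3 -m inch '[{"dx":0,"dy":0,"dz":0,"wx":0,"wy":0,"wz":0.05},{"dx":0,"dy":0,"dz":0,"wx":0,"wy":0,"wz":0},{"dx":0,"dy":0,"dz":0,"wx":0,"wy":0,"wz":0}]' >/dev/null
python3 y.py
```

```text
t: 46.43
tool_pos: [544.2, 226.5, 67.8]
ee_rot: [0.022, 1.0, 0.001, -0.001]
contact_force: [1.0, -0.0, 0.1]
width: 0.373
grip_force: 0.0
t: 46.77
tool_pos: [544.8, 226.6, 68.6]
ee_rot: [0.021, 1.0, 0.001, 0.0]
contact_force: [-2.2, -3.2, 6.8]
width: 0.113
grip_force: 60.8
t: 47.18
tool_pos: [544.8, 226.5, 68.6]
ee_rot: [0.29, 0.957, 0.001, 0.0]
contact_force: [-1.2, -3.7, 7.8]
width: 0.111
grip_force: 61.0
t: 47.6
tool_pos: [544.8, 226.4, 68.6]
ee_rot: [0.56, 0.829, 0.001, 0.0]
contact_force: [-1.1, -4.2, 5.8]
width: 0.114
grip_force: 61.1
t 47.93 p [544.8 226.4  68.6] F [-1.8 -4.   6.7] w 0.114 g 63.8
[[-0.277, 0.961, 0.001], [0.961, 0.277, 0.0], [-0.0, 0.001, -1.0]] q [ 0.2   0.5   1.65  0.    0.99 -0.08]
yaw 106.10472543962375 [-0.73  0.17  0.99] [  0.93 -48.92 -22.71   1.67  -0.74   1.09]
t 48.18 p [544.7 226.4  68.7] F [-1.4 -3.9  5.9] w 0.114 g 78.8
[[-0.231, 0.973, 0.001], [0.973, 0.231, -0.0], [-0.001, 0.001, -1.0]] q [ 0.21  0.5   1.65 -0.    0.99 -0.03]
yaw 103.33672325170502 [-0.75  0.22  1.67] [  0.25 -48.79 -22.66   2.02  -0.76   1.74]
```

```bash
python3 -m inch '[{"dx":0,"dy":0,"dz":0,"wx":0,"wy":0,"wz":-0.04},{"dx":0,"dy":0,"dz":0,"wx":0,"wy":0,"wz":0}]' >/dev/null
python3 -m inch '[{"dx":0,"dy":0,"dz":0,"wx":0,"wy":0,"wz":0},{"dx":0,"dy":0,"dz":0,"wx":0,"wy":0,"wz":0},{"dx":0,"dy":0,"dz":0,"wx":0,"wy":0,"wz":0},{"dx":0,"dy":0,"dz":-0.03,"wx":0,"wy":0,"wz":0},{"dx":0,"dy":0,"dz":-0.03,"wx":0,"wy":0,"wz":0}]' 160 40 >/dev/null
python3 -m inch '[{"dx":-0.032,"dy":-0.01,"dz":-0.02,"wx":0,"wy":0,"wz":0},{"dx":-0.032,"dy":-0.01,"dz":-0.02,"wx":0,"wy":0,"wz":0},{"dx":-0.032,"dy":-0.01,"dz":-0.02,"wx":0,"wy":0,"wz":0},{"dx":-0.032,"dy":-0.01,"dz":-0.02,"wx":0,"wy":0,"wz":0},{"dx":-0.032,"dy":-0.01,"dz":-0.02,"wx":0,"wy":0,"wz":0}]' >/dev/null
python3 -m inch '[{"dx":0,"dy":0,"dz":0,"wx":0,"wy":0,"wz":0},{"dx":0,"dy":0,"dz":0,"wx":0,"wy":0,"wz":0},{"dx":0,"dy":0,"dz":0,"wx":0,"wy":0,"wz":0}]'
python3 - <<'E'
from h import *
im,d,c=snap('wrist','w10.png'); P=pts(d,c); Q=(P-CH)@RC; rr=np.hypot(Q[...,0],Q[...,1])
rect((rr<130)&(rr>60)&(Q[...,2]>71)&(Q[...,2]<85),c,78,60)
for x in(-65,-40,40,55): print(x,[round(float(np.median(Q[...,2][(abs(Q[...,0]-x)<4)&(abs(Q[...,1]-y)<4)&(Q[...,2]>20)])),1) for y in(-40,0,40)])
snap('top','top10.png')
E
```

```text
t: 49.43
tool_pos: [538.3, 59.5, 226.7]
ee_rot: [0.607, 0.795, 0.001, -0.001]
contact_force: [1.2, -0.3, -0.1]
width: 0.373
grip_force: 0.0
px [252.  10.] 300 xy [449.4 184.8] size [11.5 14.6] ang 15.3
px [383.   5.] 175 xy [547.2 214.8] size [11.1  8.3] ang 15.3
px [384. 193.] 408 xy [595.4  72.7] size [10.9 30. ] ang 18.1
px [271. 199.] 383 xy [498.6  39.9] size [11.3 29.5] ang 18.9
-65 [41.6, 41.7, 41.6]
-40 [41.2, 41.5, 41.7]
40 [41.7, 41.5, 41.5]
55 [41.3, 41.5, 41.5]
```

View pics/w10.png

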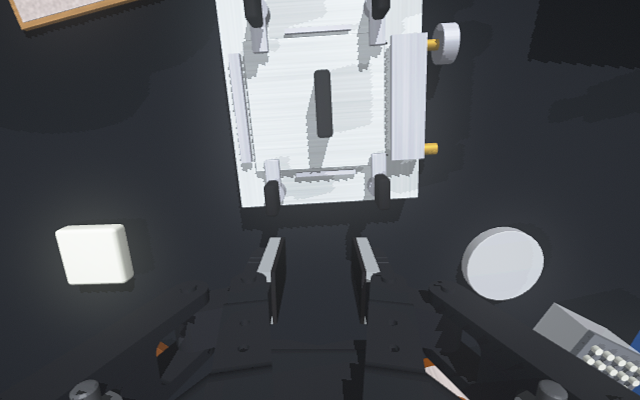

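View pics/top10.png

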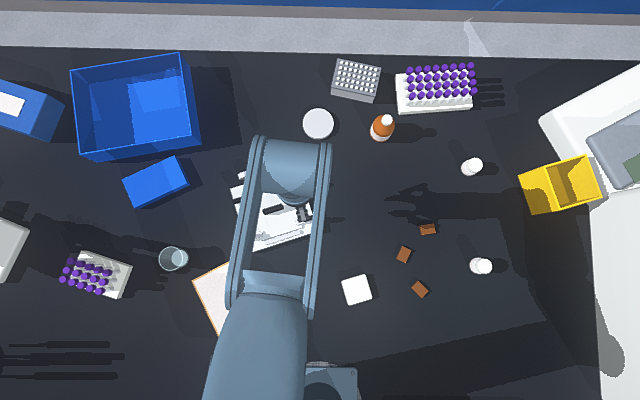

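```bash
python3 -c "
from workcell import finish_job
print(finish_job())"
```

```text
the job is handed in; nothing more can be done
None
```

The job is handed in: the one white cassette I found lies flat in the chamber, the cover is home and level under the lip, and all four screws were turned crisscross in two passes (nl, fr, nr, fl each time), about half way and then until the torque rose at each stop.

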